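# Put up a rinsed board and beaker to drain

### The job

The washing-up is done: put the two rinsed things on the table up to dry on the drainer. Lean the wooden board on end against the drainer's splash panel, square to it, with its foot on the tray floor tucked up against the retaining ridge, and turn the beaker that lies on its side mouth down over the free drying peg until its rim sits on the tray. Set both down rather than letting them drop, let go of them, and leave everything else where it stands.

Things in the scene. Friction and masses are not known exactly. Their poses are not given: they have to be found in the camera images.
- drainer: Fixed white drip tray (grey pegs and ridge), 250 x 400 mm, with an upright splash panel along one long side. Origin: centre of its underside, on the table. x level from the open front towards the panel, y along the panel, z up. Tray floor 5 mm over the table; lips on the other sides 16 mm high. Panel face at x = 115 mm, 400 mm long, top 207 mm over the table.
- ridge (a point): Middle of the panel-side face of the retaining ridge, half-way up; axes as the drainer's. The ridge stands on the tray floor parallel to the panel: 180 mm long (drainer y 5 to 185 mm), 10 mm thick, 16 mm high above the floor; this face is at x = 5 mm of the drainer, 110 mm in front of the panel's face.
- free_peg (a point): Tip of the free drying peg, an upright 12 mm round peg rising 70.5 mm from the tray floor (foot flared to 20 mm across, tip rounded), at x = 0, y = -55 mm of the drainer. 95 mm farther along -y stands a like peg with another beaker on it.
- board_mid (a point): Centre of the wooden board, 190 x 60 x 18 mm, 0.13 kg, that lies flat on the table. x along its 190 mm length (towards the end with a 14 mm hanging hole, 78 mm from the centre), y across its 60 mm width, z through its thickness. Either end may be the foot and either face may go to the panel.
- hole_end (a point): Centre of the board's end face next to the hanging hole; axes as board_mid.
- plain_end (a point): Centre of the board's other end face; axes as board_mid.
- beaker_mid (a point): Centre of the beaker to be put up, which lies on its side on the table: straight frosted plastic beaker, 54 mm outside diameter, 90 mm long, wall 3 mm, bottom 4 mm, 0.05 kg. x along its axis from the bottom towards the open mouth. It is to end mouth down.
- beaker_rim (a point): Centre of that beaker's mouth, in the plane of its rim, 45 mm from beaker_mid; axes as beaker_mid.
- peg_beaker_mid (a point): Centre of the like beaker already upside down on the other peg (54 mm across, 90 mm high); leave it.
- flask_a_mid (a point): Round clear bottle, 62 mm across, 88 mm high with its black cap, standing between the board and the lying beaker, nearer the robot; point 40 mm up its axis; leave it.
- flask_b_mid (a point): Another such bottle, at the back; leave it.
- flask_c_mid (a point): Such a bottle with a cork, 82 mm high, at the back; leave it.
- upright_beaker_mid (a point): Centre of a like beaker standing upright at the back (54 mm across, 90 mm high); leave it.
- jug_mid (a point): Centre of a plastic measuring jug, 90 mm across without its handle, 125 mm high, at the back left; leave it.
Things that resemble listed ones, but are neither listed nor needed, are in the scene too. There is more than one size of the part that bears board_mid; the job needs the larger. Leave any yellow look-alike of the part that bears beaker_mid alone.

How it is judged:
By the outcome, as a careful person would: the job done as asked, in the order asked, and still so for the second after the job is handed in, with the robot touching nothing.
It also fails if it takes over 58 s, if anything falls off the work surface, if the arm or the gripper's body presses on something with over 40 N, if the wrist force passes 120 N, or if a joint passes its speed limit or range.

### The arm

A 7-joint arm with a two-finger parallel gripper is mounted at the origin on the work surface. World frame = base frame: x ahead of the robot, y to its left, z up, the work surface at z = 0. Lengths are in mm, angles in rad, forces in N, time in s.
With the tool pointing down it reaches from about 400 to 750 mm from the base axis. Payload 19.5 kg.
Tool frame: the origin (TCP) lies on the mounting face of the last link; the fingertips stand 173 mm ahead of it and the grasp point (between the pads) lies 155 mm ahead of it; x points along the fingers, y is the direction in which the jaws open and shut, and the axes are right-handed (so a half turn about x gives the same grasp; the last joint's range is limited). The gripper opens to 85 mm and grips with 20 to 120 N. Pads are 22 mm wide; open, the fingers measure 114 mm over their backs; the gripper's body (76 mm by 85 mm) begins 54 mm behind the grasp point. The pads swing forward as they close: fully open they stand 13 mm farther back than shut.
Start: joints at [1.279, 0.707, -0.028, 1.485, 0.022, 0.951, -0.075], TCP at [142.144, -557.145, 404.668] pointing down, gripper open.
Joint ranges: [-2.71, 2.71], [-0.32, 2.16], [-1.57, 1.52], [0, 2.45], [-1.46, 4.6], [0, 2.02], [-2.83, 2.83]. Speed limits (rad/s): [1.89, 1.89, 2.57, 2.57, 3.01, 3.01, 3.01].

### API

Orientations are given as a unit quaternion [w, x, y, z].
In Python, from rig import robot gives the robot as it stands. The module is installed in compiled form; this text tells all that it offers.
- The arm moves only by the tool step_arm, never from a script. Its argument "commands" is a list of rows, each a list of 3 entries, a list of its own where there are three numbers: the turn, a rotation vector about the tool's x, y, z scaled (see below), then the shift along the tool's x, y, z scaled (see below), then the finger opening in mm, from 0 to 85.4. In form: [[[rx, ry, rz], [tx, ty, tz], gripper], ...]. A call has exactly 8 rows; each row shifts and turns the commanded pose from where the row before left it, along the tool's axes as they then stand; what a row does not reach is not made up. The controller multiplies each number of a shift by 0.06 m and each number of a turn by 180 degrees. A row lasts 1/8 s, in which the tool goes at most 62.5 mm and 10.7 degrees, less where a joint would pass 70% of its speed; a pose out of reach is approached as far as the arm can. A call with a number of a shift or a turn outside -1 to 1 is refused whole. A call with a gripper value outside its range is refused whole. The fingers move at their own pace and stop on an object; the grip force is fixed at half the most. Time passes only in rows, so rows that do not move let the fingers close, or fill a call up. It gives the time, the measured TCP pose, the force and the opening at its end, in the units of the state.
- robot.get_obs(): the state, without advancing time (a new reading comes with each control period).
- robot.grab_frame(name): name is "scene" or "side" or "wrist"; returns a dict with "img" (384x512x3 uint8, red, green, blue), "range_z" (384x512 float32, mm along the optical axis (not along the pixel's ray), 0 where there is no reading), "intrinsics" (3x3 intrinsics, pixels), "eye" and "rotation" of the camera in the world. Camera axes: x right, y up, looking along -z (the intrinsics and any distortion apply to the point x, -y, -z); pixel columns grow to the right and rows downward; lengths in mm; the calibration is good to about 2 mm. A picture is of the moment at which its call begins.
- robot.sign_off(): hands the job in, once; it reports no verdict.
Trained networks look in a picture, given as the dict that the camera call returned (one of the last four; its "shot" number tells which), for a name from the list of things; names that differ only in an ending like _2 or _b are one class to them, and where a whole thing is asked for, a point or a joint stands for the part that bears it (a point fixed in the world has none). Each returns a list of dicts, best first, with "confidence" (0 to 1); they miss things now and then, are a little off and sometimes report something else, mostly with a low value. They report only what shows in the picture. A call takes as long as a camera call. They do not tell look-alikes from the thing itself.
- robot.boxes_of(picture, query): "extent" ([left, top, right, bottom] as shares, 0 to 1, of the picture: columns of its width, rows of its height, round what is visible of it).
- robot.landmark_of(picture, query): "xy" ([column, row] as shares, 0 to 1, of the picture: columns of its width, rows of its height: a listed point, or the origin of a listed thing).
The state is a dict: "time_s": time; "joint_positions": joint angles; "qvel": joint speeds; "tau": joint torques, N m; "tool_pos": TCP position; "orientation": TCP orientation; "contact_force": force on the tool from outside, world axes, zero at the start; "ft_torque": the same for the moment, N m; "gripper_width": finger opening in mm.
Only numpy, scipy, OpenCV 4.12 (cv2) and the standard library are available. Lean on these libraries where they do the work, as an engineer would, in place of code of your own. Each camera call takes 0.05 s, during which the arm holds its last target. There are 200 camera calls.

## Working session

There is one attempt and no reset: what is moved stays moved. The work goes in short steps, Python scripts to look and compute and a tool call to move; the robot and the scene stay as the last step left them, time stands still between calls to the robot, and variables do not carry over. Pictures are saved under pics/ and viewed, about 8 in all and at most 12, crops included, and the job is handed in when it is done.

Besides the shell and the picture viewer there is one more tool, called after ">>>" by a JSON object that holds its "op" and its "data". step_arm: Moves the arm, as the interface text tells. Its arguments: {"type":"object","properties":{"commands":{"type":"array"}},"required":["commands"]}

```bash
mkdir -p pics
cat > h.py <<'E'
import numpy as np, cv2, json
from rig import robot
from scipy.spatial.transform import Rotation as R
def grab(n, save=None):
    f=robot.grab_frame(n)
    if save: cv2.imwrite('pics/'+save+'.png', f['img'][:,:,::-1])
    return f
def cloud(f):
    K=np.array(f['intrinsics']);z=f['range_z'].astype(float)
    v,u=np.mgrid[0:384,0:512]
    P=np.stack([(u-K[0,2])/K[0,0]*z,-(v-K[1,2])/K[1,1]*z,-z],-1)
    W=P@np.array(f['rotation']).reshape(3,3).T+np.array(f['eye']); W[z<=0]=np.nan
    return W
def Rq(q): return R.from_quat([q[1],q[2],q[3],q[0]])
E
python3 - <<'E'
from h import *
o=robot.get_obs();print(o)
fs=[grab(n,n+'0') for n in ('scene','side')]
for f in fs:
    print({k:np.round(f[k],3).tolist() for k in('intrinsics','eye','rotation')},f.keys())
    W=cloud(f)
    for q in ['drainer','board_mid','hole_end','plain_end','beaker_mid','beaker_rim','free_peg','ridge','flask_a_mid','peg_beaker_mid']:
        for d in robot.landmark_of(f,q)[:4]:
            u,v=d['xy'][0]*512,d['xy'][1]*384
            ui,vi=int(np.clip(u,0,511)),int(np.clip(v,0,383))
            print(q,round(d['confidence'],2),round(u),round(v),np.round(W[vi,ui]))
cv2.imwrite('pics/both.png',np.vstack([cv2.resize(f['img'][:,:,::-1],(400,300)) for f in fs]))
E
```

```text
{'time_s': 0.0, 'joint_positions': array([ 1.27932083,  0.70709234, -0.02760442,  1.48503678,  0.02201083,
        0.9509159 , -0.07554883]), 'qvel': array([-0.00052495, -0.00100334, -0.00076872,  0.00252942,  0.00182281,
       -0.00049012, -0.00179874]), 'tau': array([ 4.44462339e-04, -8.83222747e+01,  1.23487104e+00, -2.36174315e+01,
        1.69638771e-02,  6.56861812e-03, -1.78875325e-05]), 'tool_pos': array([ 142.10866486, -557.0710927 ,  404.22469621]), 'orientation': array([-0.08766127, -0.70153151, -0.08846189,  0.70167196]), 'contact_force': array([-0.39811063, -0.11660765, -0.1309394 ]), 'ft_torque': array([ 0.00412664,  0.00836091, -0.0355874 ]), 'gripper_width': 85.5370880832381}
{'intrinsics': [[412.392, 0.0, 254.786], [0.0, 412.392, 188.174], [0.0, 0.0, 1.0]], 'eye': [1467.92, -49.215, 799.411], 'rotation': [0.667, 0.323, 0.3, 0.6]} dict_keys(['img', 'range_z', 'intrinsics', 'eye', 'rotation', 'shot'])Traceback (most recent call last):
  File "<stdin>", line 6, in <module>
  File "h.py", line 12, in cloud
    W=P@np.array(f['rotation']).reshape(3,3).T+np.array(f['eye']); W[z<=0]=np.nan
        ~~~~~~~~~~~~~~~~~~~~~~~~~~~~~~~^^^^^
ValueError: cannot reshape array of size 4 into shape (3,3)
```

View pics/scene0.png

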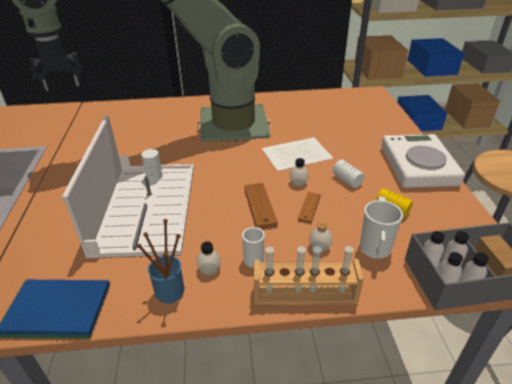

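View pics/side0.png

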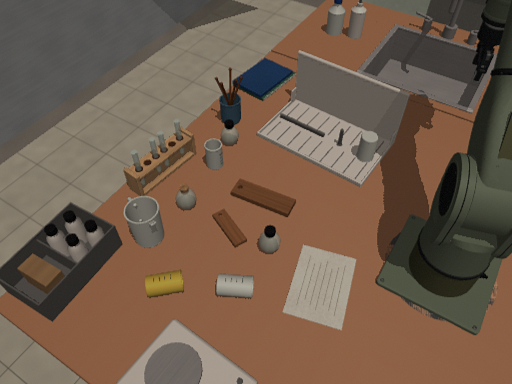

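The scene picture (from the far side) shows the large board at (260,204) and a smaller look-alike at (310,207). The lying white beaker is at (348,174), the yellow look-alike at (395,202), and the upright one at (253,247). The drainer is around (145,205). In the side picture the big board is at (263,197), the small one at (229,227), the white beaker at (235,286) and the yellow one at (164,283). I choose the larger board and the white lying beaker.

```bash
python3 - <<'E'
s=open('h.py').read()
s=s.replace("np.array(f['rotation']).reshape(3,3).T","Rq(f['rotation']).as_matrix().T")
open('h.py','w').write(s)
E
cat >> h.py <<'E'
def ray(f,u,v):
    K=np.array(f['intrinsics']);d=np.array([(u-K[0,2])/K[0,0],-(v-K[1,2])/K[1,1],-1])
    return np.array(f['eye']),Rq(f['rotation']).apply(d/np.linalg.norm(d))
def tri(a,b):
    A=[];B=[]
    for p,d in(a,b):
        M=np.eye(3)-np.outer(d,d);A.append(M);B.append(M@p)
    x=np.linalg.solve(sum(A),sum(B)); return x,[np.linalg.norm(M@x-q) for M,q in zip(A,B)]
E
python3 - <<'E'
from h import *
fs=[grab(n,n+'1') for n in ('scene','side')]
W=[cloud(f) for f in fs]
print(np.round(fs[1]['eye']))
for q in ['drainer','board_mid','hole_end','plain_end','beaker_mid','beaker_rim','free_peg','ridge','flask_a_mid','peg_beaker_mid']:
    L=[]
    for f,w in zip(fs,W):
        l=robot.landmark_of(f,q)[:4];L.append(l)
        for d in l:
            u,v=d['xy'][0]*512,d['xy'][1]*384
            ui,vi=int(np.clip(u,0,511)),int(np.clip(v,0,383))
            print(q,round(d['confidence'],2),round(u),round(v),np.round(w[vi,ui]))
    for a in L[0]:
        for b in L[1]:
            x,e=tri(ray(fs[0],a['xy'][0]*512,a['xy'][1]*384),ray(fs[1],b['xy'][0]*512,b['xy'][1]*384))
            if max(e)<8: print('   tri',np.round(x,1),np.round(e,1))
# table plane
for w in W:
    z=w[...,2];m=abs(z)<15;print('table z',np.median(z[m]))
np.savez('c.npz',a=W[0],b=W[1],ia=fs[0]['img'],ib=fs[1]['img'])
E
```

```text
[  95.  761. 1047.]
drainer 0.57 143 201 [ 468. -305.    5.]
drainer 0.66 324 138 [ 497. -287.    6.]
board_mid 0.83 308 205 [549. 191.   9.]
board_mid 0.9 229 225 [557. 188.  13.]
board_mid 0.89 262 200 [527.  64.  17.]
   tri [554.7 190.7  13.2] [0.3 0.3]
hole_end 0.93 270 228 [627.  64.   6.]
hole_end 0.62 306 222 [615. 172.   6.]
hole_end 0.84 236 187 [620.  65.  19.]
hole_end 0.84 217 212 [620. 162.   0.]
   tri [625.5  62.    5.3] [4.7 4.7]
   tri [615.8 170.    6.9] [3.2 3.2]
plain_end 0.62 314 194 [499. 216.  13.]
plain_end 0.6 254 189 [460.  35.  18.]
plain_end 0.72 242 241 [496. 217.  16.]
plain_end 0.64 291 210 [436.  48.  13.]
plain_end 0.52 271 240 [413. 195.  56.]
   tri [497.5 216.3   9.5] [2.5 2.5]
   tri [438.5  39.1  -0.7] [0.1 0.1]
beaker_mid 0.9 395 202 [607. 427.  46.]
beaker_mid 0.8 348 170 [441. 337.  52.]
beaker_mid 0.6 256 247 [764.  14.  72.]
beaker_mid 0.95 230 288 [429. 365.  46.]
beaker_mid 0.85 164 285 [573. 446.  46.]
   tri [582.7 440.4  23.2] [1.1 1.1]
beaker_rim 0.69 341 166 [418. 318.  49.]
beaker_rim 0.6 381 196 [576. 397.  50.]
beaker_rim 0.98 182 282 [542. 418.  47.]
beaker_rim 0.84 252 288 [394. 318.   6.]
   tri [387.9 329.7  27.8] [1.8 1.8]
   tri [550.7 410.   24.6] [0.6 0.6]
free_peg 0.66 147 173 [ 366. -295.   40.]
free_peg 0.47 263 206 [546.  54.  16.]
free_peg 0.59 346 130 [ 447. -365.    7.]
   tri [ 421.5 -283.7   76.7] [2.6 2.6]
ridge 0.77 136 225 [ 571. -313.    5.]
ridge 0.83 303 124 [ 581. -289.   23.]
ridge 0.69 287 207 [449.  44.  16.]
   tri [ 584.2 -305.1   10.8] [2.9 2.9]
flask_a_mid 0.74 296 169 [435. 173.  61.]
flask_a_mid 0.92 271 240 [416. 196.  61.]
flask_a_mid 0.2 234 187 [619.  72.  22.]
   tri [417.2 182.4  43.4] [4.9 4.9]
   tri [555.2 151.1 143.4] [3.3 3.3]
peg_beaker_mid 0.87 153 164 [ 364. -271.   72.]
peg_beaker_mid 0.82 364 147 [ 345. -256.   69.]
   tri [ 344.9 -272.2   54.2] [3. 3.]
table z -0.32442868270493364
table z 0.4046328830543189
```

Run:
```python
from h import *
c=np.load('c.npz')
for k in 'ab':
    w=c[k];P=w.reshape(-1,3);P=P[np.isfinite(P).all(1)]
    def box(x0,x1,y0,y1,z0,z1): return P[(P[:,0]>x0)&(P[:,0]<x1)&(P[:,1]>y0)&(P[:,1]<y1)&(P[:,2]>z0)&(P[:,2]<z1)]
    b=box(420,650,0,120,11,26); print(k,'board',len(b),np.median(b[:,2]).round(1),cv2.minAreaRect(b[:,:2].astype(np.float32)))
    b=box(360,500,280,400,10,80); print('beaker',len(b),np.percentile(b,[2,50,98],axis=0).round(1).tolist(),cv2.minAreaRect(b[:,:2].astype(np.float32)))
    b=box(200,800,-600,-340,40,195); 
    print('panel n',len(b))
    if len(b)>50:
        for it in range(4):
            m=b.mean(0);u,s,vt=np.linalg.svd(b-m,full_matrices=False);n=vt[2];d=(b-m)@n;b=b[abs(d)<max(3,1.5*d.std())]
        print(n.round(4),m.round(1),d.std().round(2),len(b), np.percentile(b,[0.5,99.5],axis=0).round(0).tolist())
    for z0,z1,nm in((9,17.5,'lips'),(17.5,25,'ridge'),(45,80,'peg')):
        b=box(300,720,-430,-190,z0,z1); print(nm,len(b),np.percentile(b,[1,50,99],axis=0).round(0).tolist())
    b=box(395,460,-330,-240,25,90);print('peg',len(b),b.mean(0).round(1),b.max(0).round(1),b.min(0).round(1))
    b=box(300,395,-320,-220,80,110);print('pegbk top',len(b),np.median(b,0).round(1) if len(b) else '')
    b=box(380,460,140,230,15,100);print('flask',len(b),b.min(0).round(),b.max(0).round())
# upsampled crop of key areas
f=c['ib'];g=c['ia']
cr=[cv2.resize(f[165:310,130:310],(480,387),interpolation=2),cv2.resize(g[150:240,240:350],(480,387),interpolation=2)]
cv2.imwrite('pics/crop1.png',cv2.resize(np.hstack(cr),(800,322))[:,:,::-1])
```

```text
a board 883 17.2 ((532.3146362304688, 48.168243408203125), (195.37887573242188, 61.251529693603516), 6.119377613067627)
beaker 508 [[397.2, 301.9, 12.7], [447.8, 334.7, 41.8], [481.0, 378.7, 54.1]] ((433.25390625, 338.6533508300781), (94.89737701416016, 52.86037063598633), 30.73402976989746)
panel n 3145
[-6.120e-02 -9.981e-01  3.000e-04] [ 514.6 -408.   121. ] 0.84 2900 [[290.0, -420.0, 41.0], [685.0, -394.0, 195.0]]
lips 459 [[300.0, -422.0, 9.0], [665.0, -306.0, 13.0], [697.0, -197.0, 17.0]]
ridge 336 [[321.0, -425.0, 18.0], [568.0, -300.0, 20.0], [691.0, -257.0, 25.0]]
peg 873 [[308.0, -425.0, 45.0], [498.0, -405.0, 62.0], [686.0, -257.0, 80.0]]
peg 60 [ 441.1 -286.8   51.3] [ 448.1 -281.9   74.5] [ 432.6 -293.4   25.7]
pegbk top 181 [ 352.7 -279.8   93.3]
flask 361 [404. 154.  16.] [458. 213.  89.]
b board 1052 17.7 ((531.2897338867188, 49.30675506591797), (191.4182891845703, 65.726806640625), 6.42712926864624)
beaker 777 [[383.2, 313.2, 21.1], [424.7, 352.3, 48.8], [467.8, 383.3, 56.0]] ((429.55975341796875, 344.7831726074219), (89.70034790039062, 55.14850616455078), 27.596847534179688)
panel n 4274
[5.950e-02 9.982e-01 9.000e-04] [ 472.1 -404.8  120.6] 1.57 3241 [[286.0, -419.0, 41.0], [681.0, -392.0, 194.0]]
lips 526 [[301.0, -417.0, 9.0], [527.0, -321.0, 12.0], [693.0, -194.0, 17.0]]
ridge 356 [[304.0, -419.0, 18.0], [533.0, -393.0, 21.0], [692.0, -217.0, 25.0]]
peg 1020 [[304.0, -420.0, 46.0], [446.0, -403.0, 62.0], [682.0, -254.0, 80.0]]
peg 43 [ 435.8 -283.9   53.6] [ 441.3 -278.5   76.9] [ 430.9 -293.9   29. ]
pegbk top 206 [ 340.9 -273.1   93.9]
flask 441 [395. 161.  17.] [454. 215.  91.]
```

View pics/crop1.png

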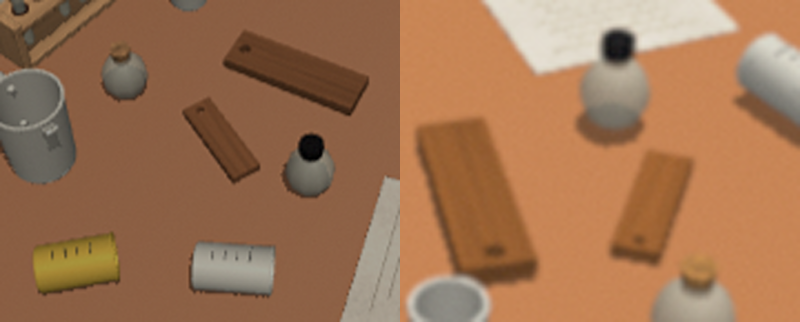

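Crop check: the larger board is the one with its hole towards +x (left panel at 295,70), and the white beaker (232,268) is not the yellow one. Next I'll work out the first move.

```bash
cat >> h.py <<'E'
def frame(t,y):
    t=np.array(t,float);t/=np.linalg.norm(t);y=np.array(y,float);y-=t*(y@t);y/=np.linalg.norm(y)
    return R.from_matrix(np.stack([t,y,np.cross(t,y)],1))
def plan(p1,R1,o=None,p0=None,R0=None):
    """total turn (units) and shift (units) in present tool axes and in target tool axes"""
    o=o or robot.get_obs()
    p0=o['tool_pos'] if p0 is None else p0; R0=Rq(o['orientation']) if R0 is None else R0
    rv=(R0.inv()*R1).as_rotvec()
    d=(np.array(p1)-p0)/60
    print('deg',round(np.degrees(np.linalg.norm(rv)),1),'turn',np.round(rv/np.pi,4),'shift mm',np.round(d*60,1),'start axes',np.round(R0.inv().apply(d),3),'end axes',np.round(R1.inv().apply(d),3))
E
python3 - <<'E'
from h import *
o=robot.get_obs();print(Rq(o['orientation']).as_matrix().round(3))
ax=np.array([np.cos(.11),np.sin(.11),0]);ya=np.array([-ax[1],ax[0],0])
for s in(1,-1):
    plan([490,44,380],frame([0,0,-1],s*ya))
E
```

```text
[[-0.     0.247 -0.969]
 [ 0.    -0.969 -0.247]
 [-1.    -0.    -0.   ]]
deg 172.0 turn [-0.9555 -0.     -0.    ] shift mm [347.9 601.2 -24.7] start axes [ 0.412 -8.275 -8.094] end axes [0.411 9.322 6.863]
deg 8.0 turn [ 0.0445 -0.      0.    ] shift mm [347.9 601.2 -24.7] start axes [ 0.412 -8.275 -8.094] end axes [ 0.411 -9.322 -6.863]
```

>>> {"op": "step_arm", "data": {"commands": [[[0,0,0],[-0.75,0,0],85],[[0,0,0],[0,-0.29,-0.96],85],[[0,0,0],[0,-0.29,-0.96],85],[[0,0,0],[0,-0.29,-0.96],85],[[0,0,0],[0,-0.29,-0.96],85],[[0,0,0],[0,-0.29,-0.96],85],[[0,0,0],[0,-0.85,-0.41],85],[[0,0,0],[0,-0.85,-0.41],85]]}}

```text
time_s: 2.2
tool_pos: [422.5, -288.8, 449.5]
orientation: [-0.088, -0.702, -0.088, 0.702]
contact_force: [1.2, 0.7, 1.2]
gripper_width: 84.9
```

>>> {"op": "step_arm", "data": {"commands": [[[0,0,0],[0,-0.85,-0.41],85],[[0,0,0],[0,-0.85,-0.41],85],[[0,0,0],[0,-0.85,-0.41],85],[[0,0,0],[0,-0.85,-0.41],85],[[0,0,0],[0.3,-0.85,-0.41],85],[[0,0,0],[0.4,-0.85,-0.41],85],[[0.0445,0,0],[0.4,0,0],85],[[0,0,0],[0,0,0],85]]}}

```text
time_s: 3.2
tool_pos: [489.4, 42.6, 382.9]
orientation: [-0.039, -0.705, -0.039, 0.707]
contact_force: [-0.6, -0.3, 1.0]
gripper_width: 84.8
```

Run:
```python
from h import *
o=robot.get_obs();print(o['time_s'],o['tool_pos'].round(1),o['joint_positions'].round(4).tolist(),o['orientation'].round(4).tolist())
print(Rq(o['orientation']).as_matrix().round(3).tolist())
f=grab('wrist','wrist1');w=cloud(f);P=w.reshape(-1,3);P=P[np.isfinite(P).all(1)]
print(f['eye'].round(1), P.min(0).round(),P.max(0).round())
b=P[(P[:,0]>420)&(P[:,0]<660)&(P[:,1]>-10)&(P[:,1]<120)&(P[:,2]>11)&(P[:,2]<26)]
print(len(b),np.median(b[:,2]),cv2.minAreaRect(b[:,:2].astype(np.float32)))
for q in('board_mid','beaker_rim','beaker_mid'):
    for d in robot.landmark_of(f,q)[:2]:
        u,v=int(d['xy'][0]*511),int(d['xy'][1]*383); print(q,d['confidence'],u,v,w[v,u].round())
```

```text
3.2 [489.4  42.6 382.9] [-0.1925, 0.6184, 0.0708, 1.8147, -0.0622, 0.713, -1.5474] [-0.0394, -0.7052, -0.0391, 0.7068]
[[-0.002, 0.111, -0.994], [-0.001, -0.994, -0.111], [-1.0, 0.0, 0.002]]
[560.2  49.2 352.4] [ 171. -283.   -3.] [676. 336. 303.]
11546 18.590126376246445 ((529.97900390625, 47.65632629394531), (190.5603790283203, 60.07002258300781), 6.014218807220459)
board_mid 0.93 110 87 [556. 191.  12.]
board_mid 0.66 250 126 [534.  51.  17.]
```

View pics/wrist1.png

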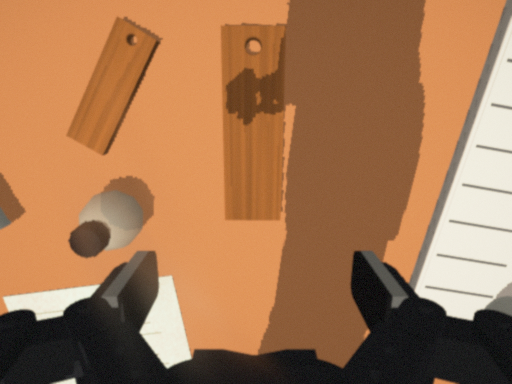

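The wrist view shows the big board at (252,122), hole end at the top, flask_a at (108,222) well clear, and the drainer at the right edge. I'll fit a kinematic model to check that the tilted placing poses can be reached.

```bash
cat > kin.py <<'E'
from h import *
import itertools
from scipy.optimize import least_squares
D=[([1.27932083,.70709234,-.02760442,1.48503678,.02201083,.9509159,-.07554883],[142.109,-557.071,404.225],[-0.08766127,-0.70153151,-0.08846189,0.70167196]),
([-0.1925,0.6184,0.0708,1.8147,-0.0622,0.713,-1.5474],[489.4,42.6,382.9],[-0.0394,-0.7052,-0.0391,0.7068])]
LO=np.array([-2.71,-.32,-1.57,0,-1.46,0,-2.83]);HI=np.array([2.71,2.16,1.52,2.45,4.6,2.02,2.83])
def fk(q,s,L):
    Rz=lambda a:R.from_rotvec([0,0,a]);Ry=lambda a:R.from_rotvec([0,a,0])
    A=Rz(-q[0])*Ry(q[1])*Rz(s[0]*q[2]);B=A*Ry(q[3])*Rz(s[1]*q[4]);C=B*Ry(q[5])*Rz(s[2]*q[6])
    e=L[4] if len(L)>4 else 0
    p=np.array([0,0,L[0]])+A.apply([e,0,L[1]])+B.apply([0,0,L[2]])+C.apply([0,0,L[3]])
    return p,C
# flange z -> tool x ; flange axes -> tool y,z
E
python3 - <<'E'
from kin import *
best=[]
for s in itertools.product((1,-1),repeat=3):
    T=[fk(np.array(q),s,[0,0,0,0])[1].inv()*Rq(o) for q,_,o in D]
    best.append((np.degrees((T[0].inv()*T[1]).magnitude()),s,T[0].as_matrix().round(2).tolist()))
best.sort(key=lambda x:x[0]);
for b in best[:3]:print(b)
s=best[0][1]
for n in (4,):
  r=least_squares(lambda L:np.concatenate([fk(np.array(q),s,L)[0]-p for q,p,_ in D]+[.001*(np.array(L)-[300,390,390,130])]),[300,390,390,130])
  print(r.x.round(1),r.fun.round(2))
E
```

```text
(np.float64(0.008530347334907791), (-1, -1, -1), [[-0.0, -1.0, -0.0], [-0.0, 0.0, -1.0], [1.0, -0.0, -0.0]])
(np.float64(8.65295763699771), (-1, 1, -1), [[-0.0, -1.0, -0.03], [-0.04, 0.03, -1.0], [1.0, -0.0, -0.04]])
(np.float64(10.333952645577059), (1, -1, -1), [[0.0, -1.0, -0.04], [0.04, 0.04, -1.0], [1.0, 0.0, 0.04]])
[2586.4  492.2  319.1 2366.8] [31.91  7.53  3.99 -7.41 28.51 -4.    2.29  0.1  -0.07  2.24]
```

Run:
```python
from h import *
g=np.radians(18);ax=np.array([np.cos(.1056),np.sin(.1056),0]);ya=-np.array([-ax[1],ax[0],0])
t=np.sin(g)*ax+[0,0,-np.cos(g)]
P=np.array([530.5,48,11])-35*ax
T=P-160*t;print(T)
plan(T+[0,0,60],frame(t,ya)); plan(T,frame(t,ya),p0=T+[0,0,60],R0=frame(t,ya))
```

```text
[446.52766911  39.09941269 163.16904261]
deg 17.9 turn [0.0018 0.0995 0.0003] shift mm [ -43.1   -2.6 -161.6] start axes [ 2.692 -0.036  0.723] end axes [ 2.339 -0.032  1.516]
deg 0.0 turn [0. 0. 0.] shift mm [  0.   0. -60.] start axes [ 0.951 -0.     0.309] end axes [ 0.951 -0.     0.309]
```

>>> {"op": "step_arm", "data": {"commands": [[[0.001,0.05,0],[0,0,0],85],[[0.001,0.05,0],[0,0,0],85],[[0,0,0],[0.585,-0.01,0.38],85],[[0,0,0],[0.585,-0.01,0.38],85],[[0,0,0],[0.585,-0.01,0.38],85],[[0,0,0],[0.585,-0.01,0.38],85],[[0,0,0],[0,0,0],85],[[0,0,0],[0,0,0],85]]}}

```text
time_s: 4.4
tool_pos: [485.7, 43.5, 257.8]
orientation: [0.031, 0.79, 0.042, -0.611]
contact_force: [0.1, -0.2, 0.4]
gripper_width: 85.1
```

Run:
```python
from h import *
o=robot.get_obs();print(o['time_s'],o['tool_pos'].round(1),o['joint_positions'].round(4).tolist(),o['orientation'].round(4).tolist(),o['contact_force'])
g=np.radians(18);ax=np.array([np.cos(.1056),np.sin(.1056),0]);ya=-np.array([-ax[1],ax[0],0])
t=np.sin(g)*ax+[0,0,-np.cos(g)]
P=np.array([530.5,48,11])-35*ax
T=P-160*t;
plan(T,frame(t,ya))
f=grab('wrist');w=cloud(f);P=w.reshape(-1,3);P=P[np.isfinite(P).all(1)]
b=P[(P[:,0]>420)&(P[:,0]<660)&(P[:,1]>-10)&(P[:,1]<100)&(P[:,2]>11)&(P[:,2]<26)]
print(len(b),np.median(b[:,2]),cv2.minAreaRect(b[:,:2].astype(np.float32)))
```

```text
4.4 [485.7  43.5 257.8] [-0.1671, 0.8169, 0.0161, 2.0707, -0.2617, 0.0014, -1.3628] [0.0311, 0.7895, 0.0418, -0.6115] [ 0.13707197 -0.2092114   0.36574896]
deg 3.5 turn [-0.0006  0.0195  0.0005] shift mm [-39.2  -4.4 -94.6] start axes [1.362 0.008 1.03 ] end axes [1.296 0.004 1.112]
21838 18.495185410712622 ((534.3244018554688, 48.21443557739258), (181.25885009765625, 60.085391998291016), 6.092447280883789)
```

```bash
cat >> kin.py <<'E'
D.append(([-0.1671,0.8169,0.0161,2.0707,-0.2617,0.0014,-1.3628],[485.7,43.5,257.8],[0.0311,0.7895,0.0418,-0.6115]))
S=(-1,-1,-1)
F2T=R.from_matrix([[0,-1,0],[0,0,-1],[1,0,0]])
Rz=lambda a:R.from_rotvec([0,0,a]);Ry=lambda a:R.from_rotvec([0,a,0])
def mats(q):
    A=Rz(-q[0]);B=A*Ry(q[1])*Rz(-q[2]);C=B*Ry(q[3])*Rz(-q[4]);E=C*Ry(q[5]);
    return [A,B,C,E,E*Rz(-q[6])]
V0=np.array([[0,0,365],[-20,0,395],[-20,0,385],[0,0,150]],float)
def fit(lam=.02,w=None):
    rows=[];rhs=[]
    for q,p,_ in D:
        M=mats(q);rows.append(np.hstack([m.as_matrix() for m in M[:4]]));rhs.append(p)
    # extra elbow offset frame ignored
    A=np.vstack(rows);b=np.concatenate(rhs)
    Wt=np.ones(12) if w is None else w
    x=np.linalg.lstsq(np.vstack([A,lam*np.diag(Wt)]),np.concatenate([b,lam*Wt*V0.ravel()]),rcond=None)[0]
    return x.reshape(4,3),(A@x-b)
def fkv(q,V):
    M=mats(q);return sum(m.apply(v) for m,v in zip(M[:4],V)),M[4]*F2T
def ik(p,Rt,V,q0s,n=20,seed=0):
    rng=np.random.default_rng(seed);best=None
    for i in range(n):
        q0=np.array(q0s) if i==0 else np.clip(np.array(q0s)+rng.normal(0,.5,7),LO+.02,HI-.02)
        f=lambda q:(lambda P,Q:np.r_[(P-p)/100,(Q.inv()*Rt).as_rotvec()*3,.02*(q-q0s)])(*fkv(q,V))
        r=least_squares(f,np.clip(q0,LO+.01,HI-.01),bounds=(LO,HI))
        P,Q=fkv(r.x,V);c=(np.linalg.norm(P-p),np.degrees((Q.inv()*Rt).magnitude()))
        k=c[0]+c[1]*3+.5*np.linalg.norm(r.x-q0s)
        if best is None or k<best[0]: best=(k,c,r.x)
    return best[1],best[2]
E
python3 - <<'E'
from kin import *
V,e=fit();print(V.round(1).tolist(),e.round(2))
q=np.array(D[2][0])
u=lambda d:d/np.linalg.norm(d)
xd=np.array([-.0603,-.998,0]);yd=np.array([.998,-.0603,0]);O=np.array([492.4,-291.2,0]);Z=np.array([0,0,1.])
ph=np.radians(29.8)
# pick f=-x
ax=np.array([np.cos(.1056),np.sin(.1056),0])
for tilt in (0,10,20,30):
    g=np.radians(tilt);t=-np.sin(g)*ax-np.cos(g)*Z;ya=np.array([-ax[1],ax[0],0])
    P=np.array([530.5,48,11])+35*ax
    c,qq=ik(P-160*t,frame(t,ya),V,[-.1,.7,0,1.8,0,.9,1.5]);print('pick',tilt,np.round(c,2),qq.round(2))
    # place
    b=np.radians(60)-g+0*ph;
    fo=-(np.sin(ph)*xd+np.cos(ph)*Z)
    G=O+5*Z+95*yd+xd*(5+18*np.cos(ph)) -fo*130-9*(np.cos(ph)*xd-np.sin(ph)*Z)
    t=np.sin(b)*xd-np.cos(b)*Z
    for lift in(0,60):
        for sg in (1,-1):
            c,qq=ik(G+lift*Z-155*t,frame(t,sg*yd),V,[.6,.8,0,1.6,0,1,0 if sg>0 else 2.8]);print('  place',lift,sg,np.round(c,2),qq.round(2))
# beaker
m=np.array([-np.cos(.5),-np.sin(.5),0])
for th in(90,75,60,45):
    g=np.radians(90-th);t=np.sin(g)*m-np.cos(g)*Z;P=np.array([431,341,27])-18*m;ya=np.cross(Z,m)
    for sg in(1,-1):
        c,qq=ik(P-155*t,frame(t,sg*ya),V,[-.7,.7,0,1.8,0,1.,0]);print('bk pick',th,sg,np.round(c,2),qq.round(2))
    b=np.radians(th)
    for az in (0,30,-30):
        h=R.from_rotvec([0,0,np.radians(az)]).apply(xd)
        t=np.sin(b)*h-np.cos(b)*Z
        for sg in(1,-1):
            for lift in (0,90):
                c,qq=ik(np.array([438,-288,68+lift])-155*t,frame(t,sg*np.cross(Z,h)),V,[.6,.8,0,1.6,0,1,0],n=10);print('    place',az,sg,lift,np.round(c,2),qq.round(2))
E
```

```text
[[18.0, 21.8, 363.7], [7.0, -45.2, 486.8], [-3.2, -4.3, 290.6], [4.4, -4.3, 157.4]] [ 0.08  0.12  0.28  0.15 -0.25 -0.35 -0.04  0.16  0.07]
pick 0 [0.01 0.  ] [-0.14  1.07 -0.01  1.65  0.03  0.43  1.5 ]
  place 0 1 [0.02 0.01] [-0.23  1.46  0.88  1.43  0.37  0.48 -0.43]
  place 0 -1 [0.02 0.01] [-0.19  1.4   0.76  1.44  0.62  0.53  2.51]
  place 60 1 [0.02 0.01] [-0.22  1.33  0.85  1.46  0.46  0.53 -0.42]
  place 60 -1 [0.02 0.01] [-0.17  1.26  0.69  1.47  0.74  0.61  2.51]
pick 10 [0.01 0.  ] [-0.13  1.13 -0.04  1.42  0.04  0.76  1.5 ]
  place 0 1 [0.01 0.01] [-0.13  1.31  0.73  1.44  0.39  0.48 -0.32]
  place 0 -1 [0.02 0.01] [-0.09  1.26  0.61  1.45  0.62  0.53  2.64]
  place 60 1 [0.01 0.01] [-0.11  1.18  0.67  1.45  0.49  0.56 -0.32]
  place 60 -1 [0.01 0.01] [-0.06  1.13  0.52  1.46  0.71  0.63  2.65]
pick 20 [0.02 0.  ] [-0.12  1.23 -0.05  1.16  0.04  1.1   1.51]
  place 0 1 [0.01 0.  ] [ 0.    1.17  0.53  1.42  0.41  0.53 -0.21]
  place 0 -1 [0.01 0.  ] [0.05 1.14 0.42 1.43 0.61 0.57 2.78]
  place 60 1 [0.01 0.  ] [ 0.03  1.06  0.47  1.42  0.49  0.64 -0.2 ]
  place 60 -1 [0.0
[... 3777 characters left out ...]
-0.11  2.07  1.64  0.89  1.54]
    place 0 -1 90 [0.02 0.  ] [ 0.21  0.89 -0.2   2.1   1.47  0.94  1.78]
    place 30 1 0 [0.05 0.01] [ 0.63  1.25 -0.76  2.45  2.16  1.6  -1.45]
    place 30 1 90 [0.67 0.07] [ 0.28  0.89 -0.12  2.45  2.3   0.98 -1.69]
    place 30 -1 0 [0.03 0.01] [ 0.33  1.16 -0.19  2.42  2.37  1.21  1.34]
    place 30 -1 90 [0.15 0.02] [ 0.25  0.89 -0.08  2.45  2.33  0.96  1.42]
    place -30 1 0 [0.01 0.  ] [-0.15  1.29  0.6   1.6   0.19  0.69 -0.61]
    place -30 1 90 [0.01 0.  ] [-0.14  1.11  0.57  1.63  0.31  0.82 -0.61]
    place -30 -1 0 [0.02 0.  ] [ 0.26  1.14 -0.24  1.66  1.04  1.14  1.82]
    place -30 -1 90 [0.02 0.01] [ 0.3   0.98 -0.31  1.68  0.98  1.26  1.93]
```

>>> {"op": "step_arm", "data": {"commands": [[[0,-0.04,0],[-0.6,0,0],85],[[0,-0.04,0],[-0.6,0,0],85],[[-0.055,0,0],[0,0,0],85],[[-0.055,0,0],[0,0,0],85],[[-0.055,0,0],[0,0,0],85],[[-0.055,0,0],[0,0,0],85],[[-0.055,0,0],[0,0,0],85],[[-0.055,0,0],[0,0,0],85]]}}

```text
time_s: 5.45
tool_pos: [472.2, 42.0, 328.3]
orientation: [0.383, 0.595, 0.384, -0.593]
contact_force: [0.4, -0.3, -0.4]
gripper_width: 84.7
```

>>> {"op": "step_arm", "data": {"commands": [[[-0.055,0,0],[0,0,0],85],[[-0.055,0,0],[0,0,0],85],[[-0.055,0,0],[0,0,0],85],[[-0.055,0,0],[0,0,0],85],[[-0.055,0,0],[0,0,0],85],[[-0.055,0,0],[0,0,0],85],[[-0.055,0,0],[0,0,0],85],[[-0.055,0,0],[0,0,0],85]]}}

```text
time_s: 6.45
tool_pos: [472.2, 42.0, 328.3]
orientation: [0.675, 0.214, 0.673, -0.213]
contact_force: [0.2, -1.0, 0.2]
gripper_width: 85.1
```

```bash
cat > bd.py <<'E'
from h import *
g=np.radians(20);ax=np.array([np.cos(.1056),np.sin(.1056),0]);ya=np.array([-ax[1],ax[0],0]);Z=np.array([0,0,1.])
t=-np.sin(g)*ax-np.cos(g)*Z
P=np.array([530.5,48,11])+35*ax
T=P-160*t;RT=frame(t,ya)
E
python3 - <<'E'
from bd import *
o=robot.get_obs();print(o['time_s'],o['tool_pos'].round(1),o['joint_positions'].round(4).tolist(),o['orientation'].round(4).tolist())
plan(T+60*Z,RT);plan(T,RT,p0=T+60*Z,R0=RT)
E
```

```text
6.45 [472.2  42.  328.3] [0.1344, 0.7222, -0.5155, 1.9316, 0.5803, 0.6364, 0.206] [0.6749, 0.2138, 0.6735, -0.2128]
deg 45.6 turn [-0.2263  0.1069 -0.0403] shift mm [ 147.5   15.5 -106.9] start axes [1.788 1.622 1.86 ] end axes [ 8.290e-01 -2.000e-03  2.932e+00]
deg 0.0 turn [0. 0. 0.] shift mm [  0.   0. -60.] start axes [0.94  0.    0.342] end axes [0.94  0.    0.342]
```

>>> {"op": "step_arm", "data": {"commands": [[[-0.0453,0.0214,-0.0081],[0,0,0],85],[[-0.0453,0.0214,-0.0081],[0,0,0],85],[[-0.0453,0.0214,-0.0081],[0,0,0],85],[[-0.0453,0.0214,-0.0081],[0,0,0],85],[[-0.0453,0.0214,-0.0081],[0,0,0],85],[[0,0,0],[0.276,0,0.977],85],[[0,0,0],[0.276,0,0.977],85],[[0,0,0],[0.276,0,0.977],85]]}}

```text
time_s: 7.45
tool_pos: [621.2, 56.8, 220.1]
orientation: [0.573, -0.041, 0.818, 0.028]
contact_force: [1.2, -0.1, 0.3]
gripper_width: 85.1
```

Run:
```python
from bd import *
f=grab('wrist','wrist2');o=robot.get_obs();print(o['time_s'],o['tool_pos'].round(1),o['joint_positions'].round(4).tolist(),o['orientation'].round(4).tolist())
w=cloud(f);C=w.reshape(-1,3);C=C[np.isfinite(C).all(1)]
b=C[(C[:,0]>420)&(C[:,0]<660)&(C[:,1]>-10)&(C[:,1]<100)&(C[:,2]>13)&(C[:,2]<26)]
print(len(b),np.median(b[:,2]),cv2.minAreaRect(b[:,:2].astype(np.float32)))
plan(T,RT)
```

```text
7.5 [624.7  56.9 214.8] [0.1438, 1.1894, -0.7367, 1.2264, 0.6213, 1.3221, 1.0555] [0.5724, -0.0405, 0.8185, 0.0275]
30336 18.48351530735158 ((529.3701171875, 47.78544235229492), (189.2469482421875, 60.4472770690918), 6.027013778686523)
deg 0.5 turn [-0.0025 -0.0004 -0.0004] shift mm [ -4.9   0.6 -53.4] start axes [0.864 0.019 0.23 ] end axes [0.864 0.018 0.229]
```

>>> {"op": "step_arm", "data": {"commands": [[[-0.0025,0,0],[0.43,0.01,0.115],85],[[0,0,0],[0.23,0.005,0.06],85],[[0,0,0],[0.2,0.005,0.055],85],[[0,0,0],[0,0,0],85],[[0,0,0],[0,0,0],30],[[0,0,0],[0,0,0],30],[[0,0,0],[0,0,0],30],[[0,0,0],[0,0,0],30]]}}

```text
time_s: 8.5
tool_pos: [615.0, 58.0, 168.0]
orientation: [0.572, -0.043, 0.818, 0.032]
contact_force: [0.5, -2.0, 10.1]
gripper_width: 58.4
```

```bash
cat > pl.py <<'E'
from h import *
Z=np.array([0,0,1.]);xd=np.array([-.0603,-.998,0]);xd/=np.linalg.norm(xd);yd=np.cross(Z,xd);O=np.array([492.4,-291.2,0])
ph=np.radians(29.8)
E
python3 - <<'E'
from bd import *
f=grab('wrist','wrist3');o=robot.get_obs();print(o['time_s'],o['tool_pos'].round(1),o['joint_positions'].round(4).tolist(),o['contact_force'].round(1),o['gripper_width'])
E
```

```text
8.55 [615.  58. 168.] [0.1433, 1.2458, -0.7202, 1.2729, 0.6596, 1.2337, 1.0344] [ 1.5 -0.7 10.1] 58.25190506024471
```

>>> {"op": "step_arm", "data": {"commands": [[[0,0,0],[-0.05,0,-0.02],30],[[0,0,0],[-0.2,0,-0.07],30],[[0,0,0],[-0.4,0,-0.15],30],[[0,0,0],[-0.8,0,-0.3],30],[[0,0,0],[-0.8,0,-0.3],30],[[0,0,0],[-0.8,0,-0.3],30],[[0,0,0],[-0.4,0,-0.15],30],[[0,0,0],[0,0,0],30]]}}

```text
time_s: 9.55
tool_pos: [613.1, 57.3, 391.0]
orientation: [0.573, -0.043, 0.818, 0.033]
contact_force: [-0.1, 0.8, -1.3]
gripper_width: 57.9
```

Run:
```python
from bd import *
f=grab('wrist','wrist4');o=robot.get_obs();print(o['time_s'],o['tool_pos'].round(1),o['joint_positions'].round(4).tolist(),o['orientation'].round(4).tolist(),o['contact_force'].round(1),o['gripper_width'])
w=cloud(f);Rt=Rq(o['orientation'])
C=Rt.inv().apply(w.reshape(-1,3)-o['tool_pos']).reshape(w.shape)
img=f['img'].astype(int)
# board points in the tool frame: x ~130-220, |y|<31
m=(abs(C[...,1])<40)&(C[...,0]>90)&(C[...,0]<230)&(w[...,2]>60)
print(m.sum(),np.nanpercentile(C[m],[1,50,99],axis=0).round(1).tolist())
b=C[m&(abs(C[...,1])<20)]
for it in range(4):
    mm=b.mean(0);_,s,vt=np.linalg.svd(b-mm,full_matrices=False);n=vt[2];d=(b-mm)@n;b=b[abs(d)<3]
n=n*np.sign(n[0]);print('top face n(tool)',n.round(4),'tilt deg',np.degrees(np.arctan2(n[2],n[0])).round(2),'y',np.degrees(n[1]).round(2),mm.round(1),d.std().round(2))
# extent of top face
allp=C[m]; d=abs((allp-mm)@n)<3; e1=np.array([-n[2],0,n[0]]);e1/=np.linalg.norm(e1)
q=np.stack([(allp[d])@e1,allp[d][:,1]],1).astype(np.float32);print(cv2.minAreaRect(q),np.percentile(q,[.5,99.5],axis=0),'e1',e1,'n.mm',n@mm)
```

```text
9.6 [613.1  57.1 389.3] [0.1555, 0.9635, -0.7991, 1.1353, 0.4975, 1.5999, 1.113] [0.5722, -0.0433, 0.8183, 0.0326] [ 0.1 -0.1 -1.6] 58.03225263421631
60122 [[90.7, -36.0, -114.0], [164.2, -0.7, -18.2], [199.9, 35.9, 30.5]]
top face n(tool) [0.0091 1.     0.0031] tilt deg 18.6 y 57.29 [164.7  -0.  -35.7] 1.73
((-94.58073425292969, 0.33566761016845703), (6.45339298248291, 160.49032592773438), 89.98516082763672) [[-173.08181396   -2.89427252]
 [ -15.68814178    3.24583607]] e1 [-0.31896112  0.          0.9477678 ] n.mm 1.3728482756553706
```

View pics/wrist4.png

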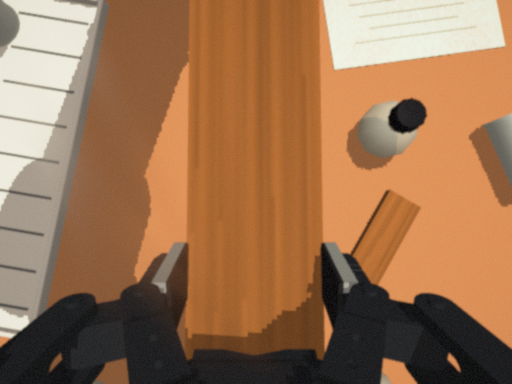

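The board is held square between the pads (columns 188–322), with its plain end away at the top. I'll work out its pose in the tool frame and the placing pose.

```bash
cat > bt.py <<'E'
from pl import *
from bd import ax
# board centre in tool frame at grip
pg=np.array([615.,58.,168.]);Rg=Rq([0.572,-0.043,0.818,0.032])
Cg=np.array([529.9,47.9,9.2]) # board centre
c_t=Rg.inv().apply(Cg-pg); ex_t=Rg.inv().apply(ax); ez_t=Rg.inv().apply(Z)
E
python3 - <<'E'
from bt import *
from kin import *
from scipy.optimize import least_squares as ls
print('centre in tool',c_t.round(1),ex_t.round(3),ez_t.round(3))
f=robot.grab_frame('wrist');o=robot.get_obs();w=cloud(f);Rt=Rq(o['orientation'])
C=Rt.inv().apply(w.reshape(-1,3)-o['tool_pos'])
b=C[(abs(C[:,1])<24)&(C[:,0]>130)&(C[:,0]<200)&(C[:,2]<5)&(C[:,2]>-115)]
r=ls(lambda k:k[0]+k[1]*b[:,2]+k[2]*b[:,1]-b[:,0],[160,-.3,0],loss='soft_l1');n=np.array([1,-r.x[2],-r.x[1]]);n/=np.linalg.norm(n)
print('held face -n',n.round(3),'vs -ez',(-ez_t).round(3)); 
top=c_t+9*ez_t; print('face offset meas',n@[r.x[0],0,0],'exp',n@top)
D.append((o['joint_positions'],o['tool_pos'],0))
D.append(([0.1344,0.7222,-0.5155,1.9316,0.5803,0.6364,0.206],[472.2,42.,328.3],0));D.append(([0.1433,1.2458,-0.7202,1.2729,0.6596,1.2337,1.0344],[615,58,168],0));D.append(([0.1438,1.1894,-0.7367,1.2264,0.6213,1.3221,1.0555],[624.7,56.9,214.8],0))
V,e=fit(.005);print(V.round(1).tolist(),abs(e).max())
np.savez('fin.npz',n=n,V=V)
E
```

```text
centre in tool [178.6  -1.4 -26. ] [-0.343 -0.002  0.939] [-0.939  0.003 -0.343]
held face -n [ 0.938 -0.003  0.347] vs -ez [ 0.939 -0.003  0.343]
face offset meas 148.3664772429169 exp 149.3996684121026
[[-0.0, -10.0, 312.9], [-0.1, -21.6, 520.9], [-0.0, -0.2, 290.0], [-0.1, -0.2, 135.6]] 0.06291330974363518
```

```bash
cat >> bt.py <<'E'
Bt=R.from_matrix(np.stack([ex_t,np.cross(ez_t,ex_t),ez_t],1))
def place(phi_deg,gap,lift,yy=95.):
    """TCP pose for board leaning phi, foot gap mm from ridge, floor corner lifted"""
    p=np.radians(phi_deg);a=np.sin(p)*xd+np.cos(p)*Z;n=np.cos(p)*xd-np.sin(p)*Z
    C=O+yy*yd+(5+gap+18*np.cos(p))*xd+(5+lift)*Z+95*a-9*n
    Rb=R.from_matrix(np.stack([a,np.cross(-n,a),-n],1));RT=Rb*Bt.inv()
    return C-RT.apply(c_t),RT
E
python3 - <<'E'
from bt import *
from kin import ik,fkv
V=np.load('fin.npz')['V'];o=robot.get_obs();q=o['joint_positions']
for a in((20,6,100),(20,6,0),(29.8,0,0)):
    p,r=place(*a);c,q=ik(p,r,V,q,n=6);print(a,p.round(1),r.as_matrix().round(2).tolist(),np.round(c,2),q.round(2))
p,r=place(20,6,100);plan(p,r);
# split: yaw first
yaw=R.from_rotvec([0,0,np.radians(-89.5)])*Rq(o['orientation']);plan(o['tool_pos'],yaw)
plan(p,r,p0=o['tool_pos'],R0=yaw)
E
```

```text
(20, 6, 100) [ 592.4 -229.2  332.2] [[-0.04, 1.0, -0.04], [-0.76, -0.06, -0.64], [-0.64, -0.0, 0.77]] [0.04 0.01] [ 0.29  0.92 -0.29  1.47  1.26  1.2  -0.72]
(20, 6, 0) [ 592.4 -229.2  232.2] [[-0.04, 1.0, -0.04], [-0.76, -0.06, -0.64], [-0.64, -0.0, 0.77]] [0. 0.] [ 0.28  1.07 -0.26  1.51  1.36  1.13 -0.91]
(29.8, 0, 0) [ 590.4 -261.9  245.2] [[-0.04, 1.0, -0.04], [-0.64, -0.06, -0.76], [-0.76, 0.0, 0.64]] [0. 0.] [ 0.39  1.04 -0.34  1.47  1.28  1.05 -0.74]
deg 116.2 turn [ 0.5604 -0.2829 -0.1502] shift mm [ -20.7 -286.2  -56. ] start axes [ 1.156 -4.708 -0.492] end axes [ 4.261 -0.074  2.363]
deg 89.5 turn [ 0.4668 -0.0019  0.1712] shift mm [0. 0. 0.] start axes [0. 0. 0.] end axes [0. 0. 0.]
deg 70.7 turn [ 0.0566 -0.3884 -0.0165] shift mm [ -20.7 -286.2  -56. ] start axes [-0.744 -0.904  4.73 ] end axes [ 4.261 -0.074  2.363]
```

>>> {"op": "step_arm", "data": {"commands": [[[0.0467,-0.0236,-0.0125],[0,0,0],30],[[0.0467,-0.0236,-0.0125],[0,0,0],30],[[0.0467,-0.0236,-0.0125],[0,0,0],30],[[0.0467,-0.0236,-0.0125],[0,0,0],30],[[0.0467,-0.0236,-0.0125],[0,0,0],30],[[0.0467,-0.0236,-0.0125],[0,0,0],30],[[0.0467,-0.0236,-0.0125],[0,0,0],30],[[0.0467,-0.0236,-0.0125],[0,0,0],30]]}}

```text
time_s: 10.65
tool_pos: [613.2, 57.0, 387.2]
orientation: [0.698, 0.167, 0.492, -0.492]
contact_force: [0.5, 0.9, -1.9]
gripper_width: 58.1
```

>>> {"op": "step_arm", "data": {"commands": [[[0.0467,-0.0236,-0.0125],[0,0,0],30],[[0.0467,-0.0236,-0.0125],[0,0,0],30],[[0.0467,-0.0236,-0.0125],[0,0,0],30],[[0.0467,-0.0236,-0.0125],[0,0,0],30],[[0,0,0],[0,0,0],30],[[0,0,0],[0,0,0],30],[[0,0,0],[0,0,0],30],[[0,0,0],[0,0,0],30]]}}

```text
time_s: 11.65
tool_pos: [613.4, 56.8, 387.9]
orientation: [-0.645, -0.249, -0.236, 0.683]
contact_force: [-0.8, 0.2, -0.6]
gripper_width: 58.3
```

Run:
```python
from bt import *
o=robot.get_obs();print(o['time_s'],o['tool_pos'].round(1),o['joint_positions'].round(2),o['gripper_width'])
p,r=place(20,6,100);plan(p,r)
```

```text
11.65 [613.4  56.8 387.9] [-0.3   0.88 -0.02  1.31  0.82  1.42 -0.7 ] 58.29470355958224
deg 0.1 turn [ 0.0001 -0.0003 -0.0001] shift mm [ -21.  -285.9  -55.7] start axes [ 4.252 -0.081  2.367] end axes [ 4.254 -0.078  2.364]
```

>>> {"op": "step_arm", "data": {"commands": [[[0,0,0],[0.71,-0.0135,0.394],30],[[0,0,0],[0.71,-0.0135,0.394],30],[[0,0,0],[0.71,-0.0135,0.394],30],[[0,0,0],[0.71,-0.0135,0.394],30],[[0,0,0],[0.71,-0.0135,0.394],30],[[0,0,0],[0.71,-0.0135,0.394],30],[[0,0,0],[0,0,0],30],[[0,0,0],[0,0,0],30]]}}

```text
time_s: 12.65
tool_pos: [592.4, -228.7, 331.8]
orientation: [-0.645, -0.249, -0.236, 0.683]
contact_force: [0.6, 0.5, -1.5]
gripper_width: 58.0
```

Run:
```python
from bt import *
o=robot.get_obs();print(o['time_s'],o['tool_pos'].round(1),o['joint_positions'].round(2),o['gripper_width'])
a=grab('scene');b=grab('side');c=grab('wrist')
from h import *
im=np.hstack([cv2.resize(a['img'][80:272,0:256],(400,300)),cv2.resize(b['img'][0:192,256:512],(400,300))])
cv2.imwrite('pics/hov.png',np.vstack([im,np.hstack([cv2.resize(c['img'],(400,300)),np.zeros((300,400,3),np.uint8)])])[:,:,::-1])
# side/wrist: ridge points, near expected
for n,f in(('scene',a),('side',b),('wrist',c)):
    w=cloud(f).reshape(-1,3);w=w[np.isfinite(w).all(1)]
    L=np.stack([(w-O)@xd,(w-O)@yd,w[:,2]],1)
    m=(L[:,1]>0)&(L[:,1]<195)&(abs(L[:,0])<18)&(L[:,2]>19)&(L[:,2]<25);k=L[m]
    if len(k)>5: print(n,'ridge top',len(k),np.percentile(k,[2,50,98],axis=0).round(1).tolist())
    m=(L[:,1]>-195)&(L[:,1]<195)&(abs(L[:,0]-115)<12)&(L[:,2]>60)&(L[:,2]<200);k=L[m]
    if len(k)>50: print(n,'panel',len(k),np.percentile(k,[5,50,95],axis=0).round(1).tolist())
p,r=place(20,6,10);plan(p,r)
```

```text
12.65 [ 592.4 -228.7  331.8] [ 0.13  0.92  0.06  1.48  1.07  0.98 -0.63] 58.00295539459064
scene ridge top 118 [[-4.8, 12.8, 19.1], [-0.3, 102.2, 20.5], [4.3, 181.8, 23.4]]
scene panel 1727 [[113.9, -156.6, 67.7], [115.2, 95.7, 141.1], [116.6, 186.1, 194.7]]
side ridge top 78 [[-8.6, 8.3, 19.1], [-2.1, 91.6, 20.6], [4.3, 181.5, 23.5]]
side panel 2577 [[110.7, -163.5, 65.7], [114.8, -30.2, 121.3], [118.7, 95.6, 189.4]]
wrist panel 42626 [[114.6, -78.4, 69.2], [115.6, 6.2, 140.0], [116.6, 185.8, 194.7]]
deg 0.1 turn [ 0.0002 -0.0002 -0.0005] shift mm [ -0.2  -1.  -89.8] start axes [ 0.977 -0.003 -1.134] end axes [ 0.976 -0.002 -1.134]
```

View pics/hov.png

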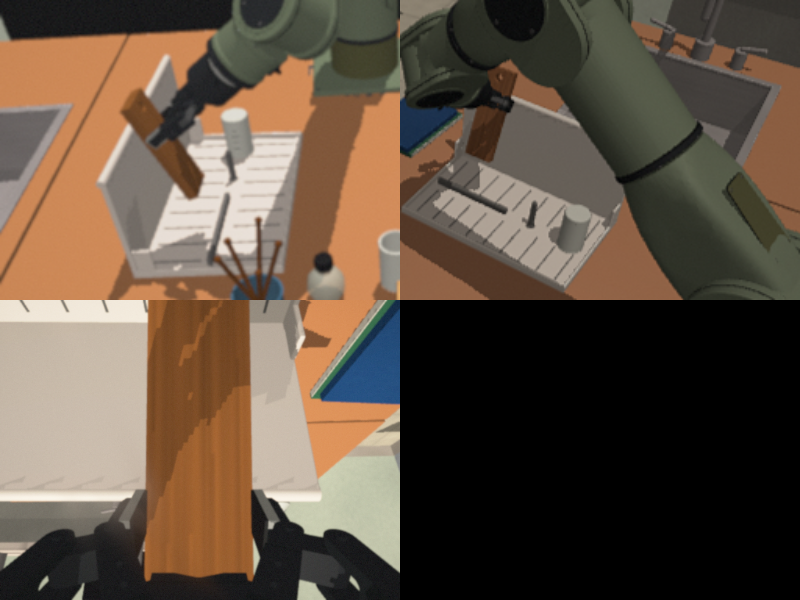

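The hover views show the board upright in front of the panel, above the pocket between the ridge and the panel. The cloud puts the ridge at x ≈ -5..4 and the panel at 115 in my drainer frame, so the frame is good. Lowering now.

>>> {"op": "step_arm", "data": {"commands": [[[0,0,0],[0.326,-0.001,-0.378],30],[[0,0,0],[0.326,-0.001,-0.378],30],[[0,0,0],[0.2,-0.001,-0.23],30],[[0,0,0],[0.125,0,-0.148],30],[[0,0,0],[0.043,0,-0.05],30],[[0,0,0],[0.033,0,-0.038],30],[[0,0,0],[0,0,0],30],[[0,0,0],[0,0,0],30]]}}

```text
time_s: 13.8
tool_pos: [592.1, -230.3, 235.5]
orientation: [-0.645, -0.249, -0.235, 0.683]
contact_force: [-0.1, 0.8, -1.5]
gripper_width: 58.0
```

Run:
```python
from bt import *
o=robot.get_obs();print(o['time_s'],o['tool_pos'].round(1),o['contact_force'].round(1),o['gripper_width'])
for a in((20,6,0),(20,0,0)):
    p,r=place(*a);plan(p,r)
```

```text
13.8 [ 592.1 -230.3  235.5] [-0.1  0.8 -1.5] 58.045071800288845
deg 0.1 turn [-0.0002  0.     -0.0002] shift mm [ 0.3  1.2 -3.3] start axes [ 0.02   0.004 -0.055] end axes [ 0.02   0.004 -0.055]
deg 0.1 turn [-0.0002  0.     -0.0002] shift mm [ 0.7  7.2 -3.3] start axes [-0.057  0.004 -0.119] end axes [-0.056  0.004 -0.119]
```

>>> {"op": "step_arm", "data": {"commands": [[[0,0,0],[0.011,0,-0.013],30],[[0,0,0],[0.011,0,-0.013],30],[[0,0,0],[0.011,0,-0.013],30],[[0,0,0],[0,0,0],30],[[0,0,0],[0,0,0],30],[[0,0,0],[0,0,0],30],[[0,0,0],[0,0,0],30],[[0,0,0],[0,0,0],30]]}}

```text
time_s: 14.8
tool_pos: [592.0, -230.3, 232.0]
orientation: [-0.645, -0.249, -0.235, 0.683]
contact_force: [-0.2, 0.0, 1.5]
gripper_width: 58.1
```

>>> {"op": "step_arm", "data": {"commands": [[[0,0,0],[-0.026,0.001,-0.021],30],[[0,0,0],[-0.026,0.001,-0.021],30],[[0,0,0],[-0.013,0.001,-0.011],30],[[0,0,0],[-0.013,0.001,-0.011],30],[[0,0,0],[-0.013,0,-0.011],30],[[0,0,0],[0,0,0],30],[[0,0,0],[0,0,0],30],[[0,0,0],[0,0,0],30]]}}

```text
time_s: 15.8
tool_pos: [592.6, -223.5, 232.3]
orientation: [-0.645, -0.249, -0.235, 0.683]
contact_force: [-0.9, -2.9, 5.4]
gripper_width: 57.8
```

Run:
```python
from bt import *
o=robot.get_obs();print(o['time_s'],o['tool_pos'].round(1),o['contact_force'].round(1),o['gripper_width'])
for a in((20,0,0),(25,0,0),(28.5,0,0),(29.8,0,0),):
    p,r=place(*a);print(a,p.round(1));plan(p,r)
# rows: lean from here about the foot in 1.0 deg... deltas relative to place(20)
```

```text
15.8 [ 592.6 -223.5  232.3] [-0.9 -2.9  5.4] 57.841283162583146
(20, 0, 0) [ 592.8 -223.2  232.2]
deg 0.1 turn [-0.0002  0.0003 -0.    ] shift mm [ 0.1  0.3 -0.1] start axes [-0.003  0.002 -0.005] end axes [-0.003  0.002 -0.005]
(25, 0, 0) [ 591.6 -242.7  239.7]
deg 5.0 turn [-0.0001  0.028   0.    ] shift mm [ -1.1 -19.2   7.4] start axes [0.166 0.001 0.3  ] end axes [0.139 0.001 0.314]
(28.5, 0, 0) [ 590.7 -256.6  243.9]
deg 8.5 turn [-0.0001  0.0475  0.0001] shift mm [ -1.9 -33.1  11.6] start axes [ 0.3   -0.     0.503] end axes [ 0.221 -0.     0.542]
(29.8, 0, 0) [ 590.4 -261.9  245.2]
deg 9.8 turn [-0.      0.0547  0.0001] shift mm [ -2.2 -38.4  12.9] start axes [ 0.352 -0.     0.577] end axes [ 0.248 -0.001  0.628]
```

>>> {"op": "step_arm", "data": {"commands": [[[0,0.0079,0],[0.043,0,0.087],30],[[0,0.0079,0],[0.043,0,0.087],30],[[0,0.0079,0],[0.043,0,0.087],30],[[0,0.0079,0],[0.043,0,0.087],30],[[0,0.0079,0],[0.043,0,0.087],30],[[0,0.0079,0],[0.043,0,0.087],30],[[0,0,0],[0,0,0],30],[[0,0,0],[0,0,0],30]]}}

```text
time_s: 16.8
tool_pos: [590.8, -255.8, 243.9]
orientation: [-0.626, -0.299, -0.283, 0.663]
contact_force: [-0.7, -2.0, 1.5]
gripper_width: 58.2
```

Run:
```python
from bt import *
o=robot.get_obs();print(o['time_s'],o['tool_pos'].round(1),o['contact_force'].round(1),o['gripper_width'])
for a in((28.5,0,0),(29.8,0,0),):
    p,r=place(*a);print(a,p.round(1));plan(p,r)
```

```text
16.8 [ 590.8 -255.8  243.9] [-0.7 -2.   1.5] 58.21027212788921
(28.5, 0, 0) [ 590.7 -256.6  243.9]
deg 0.0 turn [ 0.0001 -0.0001  0.0001] shift mm [-0.  -0.8 -0. ] start axes [0.009 0.    0.01 ] end axes [0.009 0.    0.01 ]
(29.8, 0, 0) [ 590.4 -261.9  245.2]
deg 1.3 turn [0.0002 0.0071 0.0001] shift mm [-0.4 -6.1  1.3] start axes [ 0.051 -0.     0.09 ] end axes [ 0.049 -0.     0.091]
```

Lean the last 1.3° in small steps, then look at the force.

>>> {"op": "step_arm", "data": {"commands": [[[0,0.0024,0],[0.017,0,0.028],30],[[0,0.0024,0],[0.015,0,0.028],30],[[0,0.0024,0],[0.015,0,0.028],30],[[0,0,0],[0,0,0],30],[[0,0,0],[0,0,0],30],[[0,0,0],[0,0,0],30],[[0,0,0],[0,0,0],30],[[0,0,0],[0,0,0],30]]}}

```text
time_s: 17.8
tool_pos: [590.5, -261.5, 245.2]
orientation: [-0.623, -0.307, -0.29, 0.659]
contact_force: [-1.6, 0.9, 5.3]
gripper_width: 58.1
```

Run:
```python
from bt import *
o=robot.get_obs();print(o['time_s'],o['tool_pos'].round(1),o['contact_force'].round(1),o['ft_torque'].round(2),o['gripper_width'],Rq(o['orientation']).as_matrix().round(3).tolist())
p,r=place(29.8,0,0);plan(p,r)
f=grab('scene');b=grab('side')
for n,f in(('scene',f),('side',b)):
    w=cloud(f).reshape(-1,3);w=w[np.isfinite(w).all(1)]
    L=np.stack([(w-O)@xd,(w-O)@yd,w[:,2]],1)
    k=L[(L[:,1]>55)&(L[:,1]<135)&(L[:,0]>60)&(L[:,0]<111)&(L[:,2]>130)&(L[:,2]<185)]
    print(n,len(k),np.percentile(k,[1,50,99],axis=0).round(1).tolist() if len(k) else'')
```

```text
17.8 [ 590.5 -261.5  245.2] [-1.6  0.9  5.3] [ 0.09  0.49 -0.23] 58.133220941136685 [[-0.037, 0.998, -0.043], [-0.643, -0.057, -0.764], [-0.765, -0.0, 0.644]]
deg 0.1 turn [ 0.0001 -0.0003  0.    ] shift mm [-0.1 -0.4 -0. ] start axes [ 0.005 -0.001  0.005] end axes [ 0.005 -0.001  0.005]
scene 469 [[63.5, 67.2, 130.9], [89.1, 107.3, 154.7], [109.8, 132.5, 178.7]]
side 156 [[78.3, 66.1, 144.6], [93.8, 85.4, 165.4], [110.4, 118.3, 180.3]]
```

>>> {"op": "step_arm", "data": {"commands": [[[0,0,0],[0,0,0],66],[[0,0,0],[0,0,0],72],[[0,0,0],[0,0,0],78],[[0,0,0],[0,0,0],80],[[0,0,0],[0,0,0],80],[[0,0,0],[-0.2,0,0],80],[[0,0,0],[-0.4,0,0],80],[[0,0,0],[-0.6,0,0],80]]}}

```text
time_s: 18.9
tool_pos: [593.1, -214.0, 301.7]
orientation: [-0.623, -0.307, -0.29, 0.659]
contact_force: [-0.1, -1.0, -0.1]
gripper_width: 79.9
```

>>> {"op": "step_arm", "data": {"commands": [[[0,0,0],[-0.8,0,0],80],[[0,0,0],[-0.9,0,0],80],[[0,0,0],[-0.9,0,0],80],[[0,0,0],[-0.9,0,0],80],[[0,0,0],[-0.4,0,0],80],[[0,0,0],[0,0,0],80],[[0,0,0],[0,0,0],80],[[0,0,0],[0,0,0],80]]}}

```text
time_s: 19.9
tool_pos: [601.5, -65.3, 478.8]
orientation: [-0.622, -0.306, -0.29, 0.659]
contact_force: [-0.7, -0.3, -0.3]
gripper_width: 79.8
```

Run:
```python
from bt import *
o=robot.get_obs();print(o['time_s'],o['tool_pos'].round(1),o['joint_positions'].round(3).tolist(),o['contact_force'].round(1))
from scipy.optimize import least_squares as ls
fs=[grab(n) for n in('scene','side','wrist')]
for n,f in zip(('scene','side','wrist'),fs):
    w=cloud(f).reshape(-1,3);ok=np.isfinite(w).all(1);img=f['img'].reshape(-1,3).astype(int)
    wood=(img[:,0]-img[:,2]>25)
    L=np.stack([(w-O)@xd,(w-O)@yd,w[:,2]],1);k=L[ok&wood&(L[:,1]>40)&(L[:,1]<150)&(L[:,0]>0)&(L[:,0]<113)&(L[:,2]>8)&(L[:,2]<190)]
    if len(k)<60: print(n,len(k));continue
    k2=k[(k[:,2]>40)&(k[:,2]<150)&(abs(k[:,1]-95)<22)]
    r=ls(lambda c:c[0]+c[1]*k2[:,2]+c[2]*k2[:,1]-k2[:,0],[0,.5,0],loss='soft_l1').x
    print(n,len(k),'lean',np.degrees(np.arctan(r[1])).round(2),'skew deg',np.degrees(r[2]).round(2),np.percentile(k,[1,50,99],axis=0).round(1).tolist(),'x at z=14',r[0]+r[1]*14+r[2]*95)
im=np.hstack([cv2.resize(fs[0]['img'][80:272,0:256],(400,300)),cv2.resize(fs[1]['img'][0:192,256:512],(400,300))])
cv2.imwrite('pics/bdone.png',np.vstack([im,np.hstack([cv2.resize(fs[2]['img'],(400,300)),cv2.resize(fs[1]['img'],(400,300))])])[:,:,::-1])
```

```text
19.9 [601.5 -65.3 478.8] [-0.036, 0.72, -0.115, 1.285, 0.779, 1.377, -0.437] [-0.7 -0.3 -0.3]
scene 1359 lean 29.55 skew deg 0.27 [[7.2, 67.6, 15.0], [60.2, 108.6, 103.4], [109.9, 129.6, 177.0]] x at z=14 6.207158903209753
side 1010 lean 29.77 skew deg -0.06 [[5.8, 66.4, 17.4], [55.0, 93.9, 100.7], [105.0, 127.7, 176.8]] x at z=14 4.91364243066083
wrist 6222 lean 29.83 skew deg -0.07 [[4.6, 67.0, 19.2], [53.8, 96.7, 98.3], [99.6, 126.0, 177.8]] x at z=14 5.385822115790256
```

View pics/bdone.png

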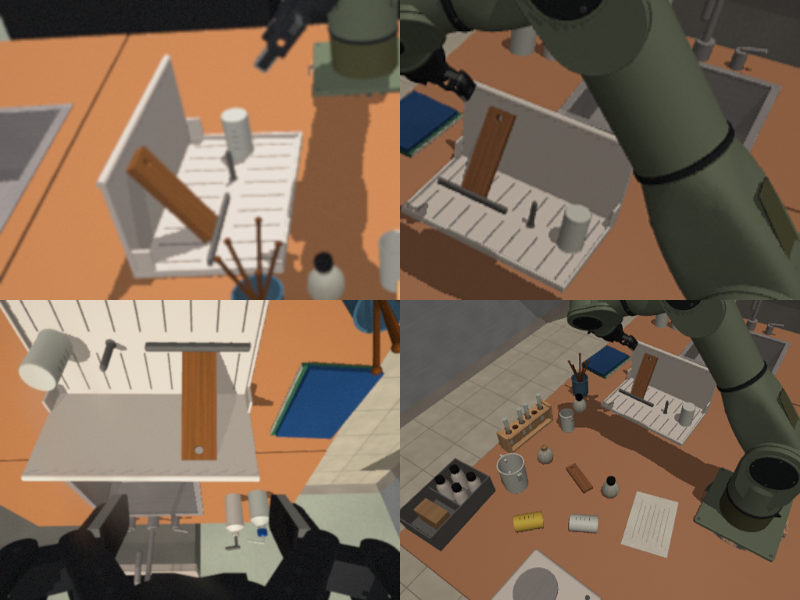

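Board done: all three views read a lean of 29.6–29.8°, skew ≤0.3°, and a foot within about 1 mm of the ridge. In the side view the peg at (533,212) is free and the white beaker is at (583,523). On to the beaker.

```bash
cat > bk.py <<'E'
from pl import *
TH=np.radians(65)
def pick(cxy,ang,up=0,s=16,zg=29,d=155):
    m=np.array([np.cos(ang),np.sin(ang),0]);g=np.pi/2-TH;t=np.sin(g)*m-np.cos(g)*Z
    P=np.array([*cxy,zg])-s*m
    return P-d*t+up*Z,frame(t,-np.cross(Z,m))
E
python3 - <<'E'
from bk import *
from kin import ik
V=np.load('fin.npz')['V'];o=robot.get_obs();q=o['joint_positions']
p,r=pick((431,342),np.pi+.5,110);plan(p,r);print(p)
for up in(110,0):
    p,r=pick((431,342),np.pi+.5,up);c,q=ik(p,r,V,q,n=8);print(np.round(c,2),q.round(2))
R0=Rq(o['orientation']);rv=(R0.inv()*r).as_rotvec()
q=o['joint_positions']
for k in(.25,.5,.75,1):
    c,q=ik(o['tool_pos'],R0*R.from_rotvec(rv*k),V,q,n=1);print(k,np.round(c,2),q.round(2),(R0*R.from_rotvec(rv*k)).as_matrix()[:,0].round(2))
E
```

```text
deg 131.7 turn [-0.6949  0.2092  0.0923] shift mm [ -99.1  446.2 -199.4] start axes [-2.179 -2.072 -7.749] end axes [2.119 7.318 3.322]
[502.5280956  381.07597672 279.47770699]
[0.02 0.  ] [-0.37  1.16 -0.88  1.13  0.58  1.54  0.91]
[0. 0.] [-0.38  1.31 -0.84  1.16  0.66  1.39  0.9 ]
0.25 [0.01 0.  ] [ 0.08  0.71 -0.31  1.28  0.73  1.36  0.11] [-0.   -0.5  -0.87]
0.5 [0.01 0.  ] [ 0.19  0.74 -0.49  1.22  0.66  1.45  0.67] [-0.07 -0.35 -0.93]
0.75 [0.01 0.  ] [ 0.26  0.79 -0.65  1.12  0.62  1.63  1.21] [-0.2  -0.24 -0.95]
1 [0.01 0.  ] [ 0.28  0.86 -0.77  1.02  0.62  1.87  1.72] [-0.37 -0.2  -0.91]
```

>>> {"op": "step_arm", "data": {"commands": [[[-0.0496,0.0149,0.0066],[0,0,0],85],[[-0.0496,0.0149,0.0066],[0,0,0],85],[[-0.0496,0.0149,0.0066],[0,0,0],85],[[-0.0496,0.0149,0.0066],[0,0,0],85],[[-0.0496,0.0149,0.0066],[0,0,0],85],[[-0.0496,0.0149,0.0066],[0,0,0],85],[[-0.0496,0.0149,0.0066],[0,0,0],85],[[-0.0496,0.0149,0.0066],[0,0,0],85]]}}

```text
time_s: 21.05
tool_pos: [601.6, -65.1, 479.1]
orientation: [0.671, 0.018, 0.697, -0.251]
contact_force: [0.1, -0.1, -0.0]
gripper_width: 84.9
```

>>> {"op": "step_arm", "data": {"commands": [[[-0.0496,0.0149,0.0066],[0,0,0],85],[[-0.0496,0.0149,0.0066],[0,0,0],85],[[-0.0496,0.0149,0.0066],[0,0,0],85],[[-0.0496,0.0149,0.0066],[0,0,0],85],[[-0.0496,0.0149,0.0066],[0,0,0],85],[[-0.0496,0.0149,0.0066],[0,0,0],85],[[0,0,0],[0.235,0.813,0.369],85],[[0,0,0],[0.235,0.813,0.369],85]]}}

```text
time_s: 22.05
tool_pos: [579.4, 35.1, 434.0]
orientation: [0.522, -0.208, 0.817, 0.132]
contact_force: [1.0, 0.5, 0.0]
gripper_width: 85.3
```

>>> {"op": "step_arm", "data": {"commands": [[[0,0,0],[0.235,0.813,0.369],85],[[0,0,0],[0.235,0.813,0.369],85],[[0,0,0],[0.235,0.813,0.369],85],[[0,0,0],[0.235,0.813,0.369],85],[[0,0,0],[0.235,0.813,0.369],85],[[0,0,0],[0.235,0.813,0.369],85],[[0,0,0],[0.235,0.813,0.369],85],[[0,0,0],[0,0,0],85]]}}

```text
time_s: 23.05
tool_pos: [501.2, 384.2, 277.4]
orientation: [0.52, -0.21, 0.817, 0.134]
contact_force: [0.5, -0.8, 0.6]
gripper_width: 84.9
```

Run:
```python
from bk import *
from scipy.optimize import least_squares as ls
f=grab('wrist','wbk');o=robot.get_obs();print(o['time_s'],o['tool_pos'].round(1),o['joint_positions'].round(3).tolist())
w=cloud(f)
for q in('beaker_mid','beaker_rim'):
    for d in robot.landmark_of(f,q)[:3]:
        u,v=int(d['xy'][0]*511),int(d['xy'][1]*383);print(q,round(d['confidence'],2),u,v,w[v,u].round())
P=w.reshape(-1,3);P=P[np.isfinite(P).all(1)]
b=P[(abs(P[:,0]-431)<75)&(abs(P[:,1]-342)<75)&(P[:,2]>8)&(P[:,2]<62)]
print(len(b),b.min(0).round(),b.max(0).round())
def res(c):
    a=np.array([np.cos(c[2]),np.sin(c[2]),0]);d=b-[c[0],c[1],c[3]];d=d-np.outer(d@a,a);return np.linalg.norm(d,axis=1)-27
r=ls(res,[431,342,.5,27],loss='soft_l1',f_scale=1);x=r.x;a=np.array([np.cos(x[2]),np.sin(x[2]),0])
k=b[abs(res(x))<3];s=(k-[x[0],x[1],27])@a;print('fit',x.round(3),'med res',np.median(abs(r.fun)).round(2),'ext',np.percentile(s,[.5,1,99,99.5]).round(1))
s0=np.mean(np.percentile(s,[.3,99.7]));c=[x[0]+s0*a[0],x[1]+s0*a[1]];print('centre',np.round(c,1))
p,rr=pick(c,np.pi+x[2]);plan(p,rr)
```

```text
23.1 [502.6 382.3 278.4] [-0.416, 1.128, -0.744, 1.132, 0.479, 1.495, 0.981]
beaker_mid 0.69 256 238 [428. 344.  55.]
beaker_rim 0.81 255 180 [393. 324.  54.]
9272 [378. 298.  29.] [480. 386.  57.]
fit [447.423 352.226   0.485  27.199] med res 0.37 ext [-64.4 -63.9  23.9  24.4]
centre [429.8 342.9]
deg 0.8 turn [0.0034 0.0007 0.0025] shift mm [  -2.     0.4 -110. ] start axes [1.674 0.027 0.748] end axes [1.673 0.022 0.751]
```

View pics/wbk.png

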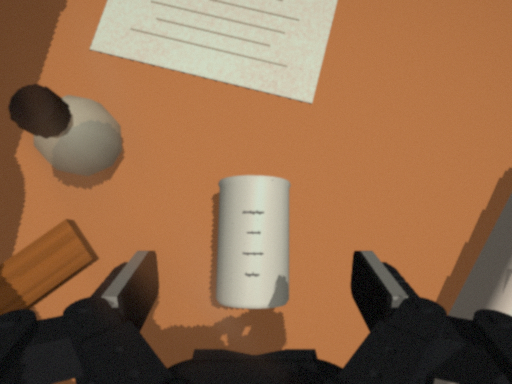

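The wrist view shows the beaker along the tool at (253,242), with the network's rim at the top end (255,180). I'll check which end is the mouth by depth: the scene camera faces the +x end.

Run:
```python
from bk import *
c=np.load('c.npz');w=c['a'].reshape(-1,3);img=c['ia'].reshape(-1,3)
a=np.array([np.cos(.485),np.sin(.485),0]);n=np.array([-a[1],a[0],0])
d=w-[429.8,342.9,27];s=d@a;l=d@n;h=d[:,2];rad=np.hypot(l,h)
m=np.isfinite(s)&(rad<21)&(abs(s)<50)
i=np.nonzero(m)[0];print(len(i));print(np.c_[s[i].round(1),l[i].round(1),h[i].round(1),img[i].mean(1).round()].tolist()[:60])
```

```text
75
[[-14.8, -17.3, 11.3, 160.0], [46.0, -0.4, 21.0, 142.0], [44.3, 6.3, 17.2, 134.0], [45.7, 9.2, 16.9, 133.0], [45.4, 14.3, 14.6, 131.0], [46.6, -5.0, 19.4, 136.0], [46.0, 0.3, 16.9, 131.0], [46.8, 4.1, 15.8, 132.0], [43.1, 13.2, 9.8, 130.0], [43.4, 17.5, 8.2, 131.0], [44.8, -11.2, 17.1, 151.0], [45.1, -7.0, 15.5, 134.0], [44.3, -1.4, 12.7, 131.0], [45.8, 1.5, 12.4, 131.0], [46.7, 5.0, 11.5, 131.0], [46.9, 9.5, 9.8, 131.0], [47.6, 13.3, 8.6, 130.0], [46.5, -12.5, 14.8, 137.0], [43.4, -4.2, 9.5, 132.0], [43.1, 0.8, 7.2, 132.0], [44.5, 3.8, 6.9, 131.0], [44.2, 8.9, 4.5, 129.0], [43.1, 14.9, 1.4, 132.0], [45.0, 17.3, 1.5, 130.0], [43.6, -12.9, 9.4, 137.0], [44.9, -9.8, 8.8, 131.0], [46.2, -6.7, 8.4, 131.0], [47.6, -3.8, 8.0, 132.0], [45.5, 3.5, 3.7, 129.0], [44.3, 9.6, 0.4, 131.0], [44.3, 14.4, -1.6, 131.0], [46.2, 16.7, -1.4, 132.0], [44.7, -18.0, 8.3, 138.0], [44.0, -12.6, 5.6, 133.0], [46.0, -10.4, 5.9, 131.0], [47.5, -7.4, 5.6, 131.0], [44.5, 0.7, 0.3, 132.0], [43.8, 6.3, -2.5, 131.0], [47.0, 7.1, -0.8, 129.0], [47.1, 11.8, -2.7, 131.0], [44.5, -17.0, 4.0, 133.0], [48.5, -17.2, 6.5, 129.0], [48.6, -12.7, 4.6, 132.0], [45.6, -4.4, -0.8, 130.0], [44.1, 6.8, -6.3, 131.0], [46.3, 8.8, -5.9, 132.0], [46.3, 18.3, -9.9, 135.0], [44.2, -15.9, -0.6, 133.0], [46.2, -13.6, -0.3, 133.0], [44.8, -7.2, -3.9, 132.0], [43.8, -1.4, -7.0, 131.0], [44.9, 2.0, -7.8, 130.0], [47.6, 3.4, -6.7, 133.0], [46.4, 9.5, -10.0, 131.0], [46.8, 13.8, -11.6, 135.0], [44.9, -15.9, -4.0, 131.0], [44.0, -10.2, -7.0, 133.0], [44.7, -6.3, -8.3, 133.0], [45.9, -3.1, -8.9, 130.0], [45.2, 2.4, -11.7, 130.0]]
```

The +x end is a solid disc at s = +45 mm, which makes it the bottom, so the mouth is the -x end. Descend and grip.

>>> {"op": "step_arm", "data": {"commands": [[[0.0034,0.0007,0.0025],[0,0,0],85],[[0,0,0],[0.65,0.009,0.29],85],[[0,0,0],[0.55,0.008,0.245],85],[[0,0,0],[0.32,0.005,0.145],85],[[0,0,0],[0.15,0,0.07],85],[[0,0,0],[0,0,0],85],[[0,0,0],[0,0,0],60],[[0,0,0],[0,0,0],40]]}}

```text
time_s: 24.2
tool_pos: [501.6, 381.9, 170.7]
orientation: [0.522, -0.203, 0.818, 0.13]
contact_force: [0.9, -2.7, 18.5]
gripper_width: 53.1
```

>>> {"op": "step_arm", "data": {"commands": [[[0,0,0],[0,0,0],40],[[0,0,0],[0,0,0],40],[[0,0,0],[0,0,0],40],[[0,0,0],[0,0,0],40],[[0,0,0],[0,0,0],40],[[0,0,0],[0,0,0],40],[[0,0,0],[0,0,0],40],[[0,0,0],[0,0,0],40]]}}

```text
time_s: 25.2
tool_pos: [501.6, 381.9, 170.8]
orientation: [0.522, -0.203, 0.818, 0.13]
contact_force: [1.4, -0.4, 8.4]
gripper_width: 52.7
```

```bash
cat >> bk.py <<'E'
def put(bt_c,bt_m,az,lift,C):
    """bt_c, bt_m: beaker centre and mouth axis in the tool frame; C peg xy"""
    h=R.from_rotvec([0,0,np.radians(az)]).apply(xd)
    # R with R*bt_m=-Z and tool y = cross(Z,h) as near as can be
    y=np.cross(Z,h);A=R.from_matrix(np.stack([bt_m,*(lambda e:(e,np.cross(bt_m,e)))(np.array([0,1,0])-bt_m[1]*bt_m if True else 0)],1)) if False else None
    e=np.array([0,1.,0])-bt_m[1]*bt_m;e/=np.linalg.norm(e)
    M=np.stack([bt_m,e,np.cross(bt_m,e)],1);W=np.stack([-Z,y,np.cross(-Z,y)],1)
    RT=R.from_matrix(W@M.T)
    return np.array([C[0],C[1],50+lift])-RT.apply(bt_c),RT
E
python3 - <<'E'
from bk import *
from kin import ik
o=robot.get_obs();print(o['time_s'],o['tool_pos'].round(1),o['joint_positions'].round(3).tolist(),o['contact_force'].round(1),o['gripper_width'])
R0=Rq(o['orientation']);a=np.array([np.cos(.485),np.sin(.485),0])
bc=R0.inv().apply(np.array([429.8,342.9,27])-o['tool_pos']);bm=R0.inv().apply(-a);print(bc.round(1),bm.round(3))
np.savez('bk.npz',bc=bc,bm=bm)
V=np.load('fin.npz')['V']
for az in(0,-15,-30):
    q=o['joint_positions']
    for lift in (110,0):
        p,r=put(bc,bm,az,lift,(438,-288));c,q=ik(p,r,V,q,n=8);print(az,lift,p.round(1),np.round(c,2),q.round(2))
    plan(p+[0,0,110],r)
E
```

```text
25.2 [501.6 381.9 170.8] [-0.422, 1.271, -0.708, 1.165, 0.544, 1.33, 0.958] [ 1.4 -0.4  8.4] 52.665123290879556
[164.8  -1.1 -13.5] [ 0.422  0.001 -0.907]
0 110 [ 447.8 -144.5  241.7] [0.05 0.01] [ 0.14  1.02 -0.3   2.08  1.49  1.39 -1.53]
0 0 [ 447.8 -144.5  131.7] [0. 0.] [ 0.13  1.26 -0.27  2.02  1.58  1.39 -1.71]
deg 139.4 turn [ 0.6761 -0.2861 -0.2474] shift mm [ -53.8 -526.4   70.9] start axes [ 0.984 -7.338 -4.937] end axes [ 7.493 -0.367  4.786]
-15 110 [ 484.6 -152.   241.7] [0.03 0.01] [-0.46  1.34  1.05  1.86  0.19  0.53 -0.37]
-15 0 [ 484.6 -152.   131.7] [0. 0.] [-0.44  1.53  0.97  1.81  0.1   0.47 -0.47]
deg 149.5 turn [ 0.7504 -0.2264 -0.2744] shift mm [ -17.  -533.9   70.9] start axes [ 0.78  -7.734 -4.498] end axes [7.235 2.547 4.67 ]
-30 110 [ 518.2 -168.7  241.7] [0.02 0.01] [-0.25  1.21  0.69  1.61  0.46  1.01 -0.73]
-30 0 [ 518.2 -168.7  131.7] [0. 0.] [-0.24  1.4   0.64  1.56  0.41  0.92 -0.83]
deg 159.8 turn [ 0.8206 -0.1579 -0.3   ] shift mm [  16.6 -550.6   70.9] start axes [ 0.625 -8.242 -4.167] end axes [6.303 5.289 4.24 ]
```

Run:
```python
from bk import *
from kin import ik,LO,HI
z=np.load('bk.npz');bc,bm=z['bc'],z['bm'];V=np.load('fin.npz')['V'];o=robot.get_obs()
R0=Rq(o['orientation']);p0=o['tool_pos']+[0,0,160]
for az in(0,-20,-35):
    p1,r=put(bc,bm,az,130,(438,-288));rv=(R0.inv()*r).as_rotvec()
    for mode in('rot first','both','mid'):
        q=o['joint_positions'];bad=0;J=[];zmin=999
        N=12
        K=[(k,0) for k in np.linspace(0,1,N)]+[(1,k) for k in np.linspace(0,1,N)] if mode=='rot first' else [(k,k) for k in np.linspace(0,1,2*N)] if mode=='both' else [(0,k) for k in np.linspace(0,.5,6)]+[(k,.5) for k in np.linspace(0,1,N)]+[(1,k) for k in np.linspace(.5,1,6)]
        for kr,kt in K:
            Rk=R0*R.from_rotvec(rv*kr);pk=p0+(p1-p0)*kt
            c,q=ik(pk,Rk,V,q,n=1);bad=max(bad,c[0]+c[1]);J.append(q)
            zmin=min(zmin,(pk+Rk.apply(bc))[2])
        J=np.array(J);print(az,mode,'bad',round(bad,2),'zmin',round(zmin),'maxstep',abs(np.diff(J,axis=0)).max().round(2),'margin',np.minimum(J-LO,HI-J).min(0).round(2),J[-1].round(2))
```

```text
0 rot first bad 0.01 zmin 179 maxstep 0.19 margin [1.83 1.03 0.81 0.36 1.9  0.12 1.38] [-0.22  1.01  0.36  2.09  1.41  0.84 -1.45]
0 both bad 0.01 zmin 155 maxstep 0.13 margin [2.3  1.1  0.81 0.35 1.9  0.44 1.38] [-0.22  1.01  0.36  2.09  1.41  0.84 -1.45]
0 mid bad 0.01 zmin 144 maxstep 0.24 margin [2.07 1.1  0.8  0.36 1.9  0.44 1.38] [-0.23  1.02  0.39  2.09  1.41  0.82 -1.45]
-20 rot first bad 4.72 zmin 180 maxstep 0.72 margin [1.69 0.86 0.51 0.67 1.4  0.   1.85] [-0.42  1.28  1.01  1.78  0.24  0.69 -0.42]
-20 both bad 0.01 zmin 162 maxstep 0.1 margin [2.3  1.1  0.81 0.62 1.9  0.44 1.8 ] [-0.18  1.06  0.4   1.77  0.86  1.02 -1.03]
-20 mid bad 0.01 zmin 148 maxstep 0.23 margin [2.14 1.1  0.8  0.68 1.9  0.44 1.68] [-0.17  1.06  0.38  1.77  0.87  1.03 -1.04]
-35 rot first bad 33.32 zmin 180 maxstep 0.72 margin [1.76 0.93 0.74 0.88 1.39 0.   1.83] [-0.26  1.22  0.78  1.53  0.32  1.1  -0.6 ]
-35 both bad 0.01 zmin 169 maxstep 0.09 margin [2.3  1.05 0.81 0.78 1.9  0.44 1.85] [-0.1   1.11  0.39  1.53  0.63  1.26 -0.9 ]
-35 mid bad 0.01 zmin 151 maxstep 0.23 margin [2.2  1.05 0.8  0.81 1.81 0.4  1.64] [-0.1   1.11  0.38  1.53  0.64  1.27 -0.91]
```

Run:
```python
from bk import *
z=np.load('bk.npz');bc,bm=z['bc'],z['bm'];o=robot.get_obs()
R0=Rq(o['orientation']);p=o['tool_pos'];p0=p+[0,0,160]
p1,r=put(bc,bm,-20,130,(438,-288));pm=(p0+p1)/2
plan(p0,R0);plan(pm,R0,p0=p0,R0=R0);plan(pm,r,p0=pm,R0=R0);plan(p1,r,p0=pm,R0=r)
```

```text
deg 0.0 turn [0. 0. 0.] shift mm [  0.   0. 160.] start axes [-2.418  0.003 -1.124] end axes [-2.418  0.003 -1.124]
deg 0.0 turn [0. 0. 0.] shift mm [  -2.7 -269.2  -34.5] start axes [ 1.419 -3.947 -1.695] end axes [ 1.419 -3.947 -1.695]
deg 152.9 turn [ 0.7743 -0.2046 -0.2831] shift mm [0. 0. 0.] start axes [0. 0. 0.] end axes [0. 0. 0.]
deg 0.0 turn [0. 0. 0.] shift mm [  -2.7 -269.2  -34.5] start axes [3.99  1.746 1.223] end axes [3.99  1.746 1.223]
```

>>> {"op": "step_arm", "data": {"commands": [[[0,0,0],[-0.1,0,-0.045],40],[[0,0,0],[-0.31,0,-0.146],40],[[0,0,0],[-0.63,0,-0.292],40],[[0,0,0],[-0.73,0,-0.337],40],[[0,0,0],[-0.65,0,-0.304],40],[[0,0,0],[0.284,-0.789,-0.339],40],[[0,0,0],[0.284,-0.789,-0.339],40],[[0,0,0],[0.284,-0.789,-0.339],40]]}}

```text
time_s: 26.2
tool_pos: [499.7, 218.5, 310.4]
orientation: [0.522, -0.203, 0.818, 0.13]
contact_force: [2.5, -0.2, -0.6]
gripper_width: 52.9
```

>>> {"op": "step_arm", "data": {"commands": [[[0,0,0],[0.284,-0.789,-0.339],40],[[0,0,0],[0.284,-0.789,-0.339],40],[[0.0516,-0.0136,-0.0189],[0,0,0],40],[[0.0516,-0.0136,-0.0189],[0,0,0],40],[[0.0516,-0.0136,-0.0189],[0,0,0],40],[[0.0516,-0.0136,-0.0189],[0,0,0],40],[[0.0516,-0.0136,-0.0189],[0,0,0],40],[[0.0516,-0.0136,-0.0189],[0,0,0],40]]}}

```text
time_s: 27.2
tool_pos: [498.9, 112.8, 296.8]
orientation: [0.666, -0.055, 0.665, -0.334]
contact_force: [-1.0, -0.5, -0.9]
gripper_width: 52.7
```

>>> {"op": "step_arm", "data": {"commands": [[[0.0516,-0.0136,-0.0189],[0,0,0],40],[[0.0516,-0.0136,-0.0189],[0,0,0],40],[[0.0516,-0.0136,-0.0189],[0,0,0],40],[[0.0516,-0.0136,-0.0189],[0,0,0],40],[[0.0516,-0.0136,-0.0189],[0,0,0],40],[[0.0516,-0.0136,-0.0189],[0,0,0],40],[[0.0516,-0.0136,-0.0189],[0,0,0],40],[[0.0516,-0.0136,-0.0189],[0,0,0],40]]}}

```text
time_s: 28.2
tool_pos: [498.8, 113.1, 296.4]
orientation: [-0.568, -0.157, -0.189, 0.785]
contact_force: [-0.2, -0.3, -1.2]
gripper_width: 52.7
```

Run:
```python
from bk import *
z=np.load('bk.npz');bc,bm=z['bc'],z['bm'];o=robot.get_obs();print(o['time_s'],o['tool_pos'].round(1),o['joint_positions'].round(2),o['gripper_width'])
p1,r=put(bc,bm,-20,130,(438,-288));plan(p1,r)
```

```text
28.2 [498.8 113.1 296.4] [-0.56  0.99  0.23  1.61  0.57  1.41 -0.93] 52.70864011362289
deg 9.9 turn [ 0.0505 -0.0133 -0.018 ] shift mm [  -2.5 -269.7  -34.7] start axes [4.023 1.298 1.633] end axes [3.996 1.752 1.223]
```

>>> {"op": "step_arm", "data": {"commands": [[[0.0505,-0.0133,-0.018],[0,0,0],40],[[0,0,0],[0.8,0.35,0.245],40],[[0,0,0],[0.8,0.35,0.245],40],[[0,0,0],[0.8,0.35,0.245],40],[[0,0,0],[0.8,0.35,0.245],40],[[0,0,0],[0.796,0.352,0.243],40],[[0,0,0],[0,0,0],40],[[0,0,0],[0,0,0],40]]}}

```text
time_s: 29.2
tool_pos: [497.6, -156.4, 260.9]
orientation: [-0.537, -0.179, -0.121, 0.815]
contact_force: [0.4, 0.1, -0.7]
gripper_width: 52.7
```

Run:
```python
from bk import *
from scipy.optimize import least_squares as ls
z=np.load('bk.npz');bc,bm=z['bc'],z['bm'];o=robot.get_obs();print(o['time_s'],o['tool_pos'].round(1),o['joint_positions'].round(2),o['gripper_width'])
p1,r=put(bc,bm,-20,130,(438,-288));plan(p1,r)
Rt=Rq(o['orientation']);print('expected centre',(o['tool_pos']+Rt.apply(bc)).round(1),'axis',Rt.apply(bm).round(3))
fs=[grab(n) for n in('scene','side','wrist')]
for n,f in zip(('scene','side','wrist'),fs):
    w=cloud(f).reshape(-1,3);img=f['img'].reshape(-1,3).astype(int);br=img.mean(1)>90
    b=w[np.isfinite(w).all(1)&br&(abs(w[:,0]-438)<40)&(abs(w[:,1]+288)<40)&(w[:,2]>132)&(w[:,2]<228)]
    if len(b)<60: print(n,len(b));continue
    def res(c): 
        d=b-[c[0],c[1],180];a=np.array([c[2],c[3],1]);a/=np.linalg.norm(a);d=d-np.outer(d@a,a);return np.linalg.norm(d,axis=1)-27
    R_=ls(res,[438,-288,0,0],loss='soft_l1');print(n,len(b),R_.x.round(3),np.median(abs(R_.fun)).round(2),np.percentile(b[abs(res(R_.x))<3][:,2],[1,99]).round(1))
    p=w[np.isfinite(w).all(1)&(abs(w[:,0]-438)<16)&(abs(w[:,1]+288)<16)&(w[:,2]>22)&(w[:,2]<78)]
    if len(p)>8: print('  peg',len(p),np.median(p,0).round(1),p[:,2].max().round(1))
im=np.hstack([cv2.resize(fs[0]['img'][80:272,0:256],(400,300)),cv2.resize(fs[1]['img'][0:192,256:512],(400,300))])
cv2.imwrite('pics/bkhov.png',im[:,:,::-1])
```

```text
29.2 [ 497.6 -156.4  260.9] [-0.18  1.06  0.41  1.77  0.86  1.01 -1.02] 52.692449360951215
deg 0.3 turn [ 0.0015 -0.0003 -0.0007] shift mm [-1.3 -0.2  0.8] start axes [ 0.004 -0.019  0.017] end axes [ 0.004 -0.019  0.017]
expected centre [ 439.6 -287.9  179. ] axis [-0.003  0.002 -1.   ]
scene 482 [ 4.41218e+02 -2.88871e+02  8.00000e-03 -2.00000e-03] 1.74 [134.4 223.3]
  peg 63 [ 440.9 -286.5   50.9] 75.2
side 1
wrist 28669 [ 4.40820e+02 -2.89305e+02  4.00000e-03 -6.00000e-03] 0.35 [135.6 219. ]
  peg 567 [ 437.4 -285.1   71.2] 76.7
```

View pics/bkhov.png

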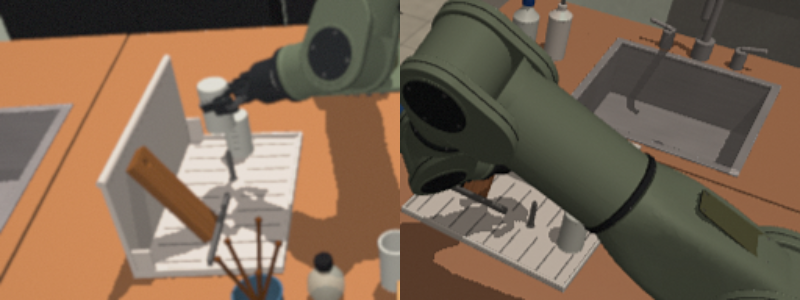

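The beaker is vertical, mouth down, its axis within about 4 mm of the peg (inner clearance is ±14 mm). Now the descent numbers.

Run:
```python
from bk import *
z=np.load('bk.npz');bc,bm=z['bc'],z['bm'];o=robot.get_obs();p=o['tool_pos'];R0=Rq(o['orientation'])
p1,r=put(bc,bm,-20,130,(438,-288))
for d in([-3,.8,0],[0,0,-122],[0,0,-1]):plan(p+d,R0,p0=p,R0=R0)
```

```text
deg 0.0 turn [0. 0. 0.] shift mm [-3.   0.8  0. ] start axes [ 0.007 -0.051  0.003] end axes [ 0.007 -0.051  0.003]
deg 0.0 turn [0. 0. 0.] shift mm [   0.    0. -122.] start axes [ 0.858  0.01  -1.843] end axes [ 0.858  0.01  -1.843]
deg 0.0 turn [0. 0. 0.] shift mm [ 0.  0. -1.] start axes [ 0.007  0.    -0.015] end axes [ 0.007  0.    -0.015]
```

>>> {"op": "step_arm", "data": {"commands": [[[0.0015,-0.0003,-0.0007],[0.007,-0.051,0.003],40],[[0,0,0],[0.21,0.002,-0.45],40],[[0,0,0],[0.25,0.003,-0.54],40],[[0,0,0],[0.2,0.002,-0.43],40],[[0,0,0],[0.12,0.002,-0.26],40],[[0,0,0],[0.078,0.001,-0.163],40],[[0,0,0],[0,0,0],40],[[0,0,0],[0,0,0],40]]}}

```text
time_s: 30.35
tool_pos: [494.8, -156.6, 139.1]
orientation: [-0.536, -0.18, -0.119, 0.817]
contact_force: [-0.1, 0.1, -0.8]
gripper_width: 52.5
```

>>> {"op": "step_arm", "data": {"commands": [[[0,0,0],[0.007,0,-0.015],40],[[0,0,0],[0.007,0,-0.015],40],[[0,0,0],[0.007,0,-0.015],40],[[0,0,0],[0.007,0,-0.015],40],[[0,0,0],[0,0,0],40],[[0,0,0],[0,0,0],40],[[0,0,0],[0,0,0],40],[[0,0,0],[0,0,0],40]]}}

```text
time_s: 31.35
tool_pos: [494.6, -156.6, 134.4]
orientation: [-0.536, -0.179, -0.119, 0.817]
contact_force: [-0.7, -0.0, -0.5]
gripper_width: 52.8
```

>>> {"op": "step_arm", "data": {"commands": [[[0,0,0],[0.006,0,-0.012],40],[[0,0,0],[0.006,0,-0.012],40],[[0,0,0],[0.004,0,-0.008],40],[[0,0,0],[0,0,0],40],[[0,0,0],[0,0,0],40],[[0,0,0],[0,0,0],40],[[0,0,0],[0,0,0],40],[[0,0,0],[0,0,0],40]]}}

```text
time_s: 32.35
tool_pos: [494.6, -156.6, 132.3]
orientation: [-0.536, -0.179, -0.119, 0.817]
contact_force: [0.4, 0.3, 0.8]
gripper_width: 52.4
```

>>> {"op": "step_arm", "data": {"commands": [[[0,0,0],[0.004,0,-0.008],40],[[0,0,0],[0.004,0,-0.008],40],[[0,0,0],[0,0,0],40],[[0,0,0],[0,0,0],40],[[0,0,0],[0,0,0],40],[[0,0,0],[0,0,0],40],[[0,0,0],[0,0,0],40],[[0,0,0],[0,0,0],40]]}}

```text
time_s: 33.35
tool_pos: [494.6, -156.7, 131.4]
orientation: [-0.536, -0.179, -0.119, 0.817]
contact_force: [0.2, 1.9, 5.1]
gripper_width: 52.8
```

The rim now takes about 6 N from the tray. Release and withdraw along the tool axis.

>>> {"op": "step_arm", "data": {"commands": [[[0,0,0],[0,0,0],58],[[0,0,0],[0,0,0],64],[[0,0,0],[0,0,0],70],[[0,0,0],[0,0,0],74],[[0,0,0],[0,0,0],74],[[0,0,0],[0,0,0],74],[[0,0,0],[-0.2,0,0],74],[[0,0,0],[-0.4,0,0],74]]}}

```text
time_s: 34.35
tool_pos: [507.8, -126.2, 146.6]
orientation: [-0.535, -0.179, -0.119, 0.817]
contact_force: [-0.3, 0.0, 0.3]
gripper_width: 74.0
```

>>> {"op": "step_arm", "data": {"commands": [[[0,0,0],[-0.6,0,0],74],[[0,0,0],[-0.8,0,0],74],[[0,0,0],[-0.9,0,0],74],[[0,0,0],[-0.9,0,0.3],74],[[0,0,0],[-0.9,0,0.3],74],[[0,0,0],[-0.5,0,0.5],74],[[0,0,0],[0,0,0],74],[[0,0,0],[0,0,0],74]]}}

```text
time_s: 35.35
tool_pos: [596.3, 77.7, 321.9]
orientation: [-0.535, -0.179, -0.119, 0.817]
contact_force: [-0.2, 0.7, -0.4]
gripper_width: 74.1
```

Run:
```python
from bk import *
from scipy.optimize import least_squares as ls
o=robot.get_obs();print(o['time_s'],o['tool_pos'].round(1),o['contact_force'].round(1),o['gripper_width'])
fs=[grab(n) for n in('scene','side','wrist')]
for n,f in zip(('scene','side','wrist'),fs):
    w=cloud(f).reshape(-1,3);img=f['img'].reshape(-1,3).astype(int);ok=np.isfinite(w).all(1)
    for nm,cx,cy in(('bk',437,-288),('nb',343,-282)):
        b=w[ok&(abs(w[:,0]-cx)<36)&(abs(w[:,1]-cy)<36)&(w[:,2]>18)&(w[:,2]<110)]
        if len(b)<60: print(n,nm,len(b));continue
        s=b[b[:,2]<88]
        def res(c):
            a=np.array([c[2],c[3],1]);a/=np.linalg.norm(a);d=s-[c[0],c[1],50];d=d-np.outer(d@a,a);return np.linalg.norm(d,axis=1)-27
        r=ls(res,[cx,cy,0,0],loss='soft_l1').x;print(n,nm,len(b),r.round(3),'top z',np.percentile(b[:,2],98).round(1))
    wood=(img[:,0]-img[:,2]>25);L=np.stack([(w-O)@xd,(w-O)@yd,w[:,2]],1)
    k=L[ok&wood&(abs(L[:,1]-95)<22)&(L[:,0]>0)&(L[:,0]<113)&(L[:,2]>40)&(L[:,2]<150)]
    if len(k)>60:
        r=ls(lambda c:c[0]+c[1]*k[:,2]+c[2]*k[:,1]-k[:,0],[0,.5,0],loss='soft_l1').x;print(n,'board lean',np.degrees(np.arctan(r[1])).round(2),'skew',np.degrees(r[2]).round(2))
im=np.hstack([cv2.resize(f['img'],(400,300)) for f in fs[:2]])
im2=np.hstack([cv2.resize(fs[2]['img'],(400,300)),cv2.resize(fs[0]['img'][80:272,0:256],(400,300))])
cv2.imwrite('pics/fin.png',np.vstack([im,im2])[:,:,::-1])
```

```text
35.35 [596.3  77.7 321.9] [-0.2  0.7 -0.4] 74.1367081381908
scene bk 517 [ 4.3772e+02 -2.8888e+02  9.0000e-03  1.0000e-03] top z 96.2
scene nb 366 [ 3.41640e+02 -2.82232e+02 -4.00000e-03  6.00000e-03] top z 96.1
scene board lean 29.6 skew -0.21
side bk 0
side nb 0
wrist bk 2931 [ 4.36962e+02 -2.89598e+02  1.00000e-03 -1.00000e-03] top z 95.8
wrist nb 2579 [ 3.40610e+02 -2.82478e+02  1.00000e-03 -1.00000e-03] top z 95.9
wrist board lean 29.85 skew 0.15
```

View pics/fin.png

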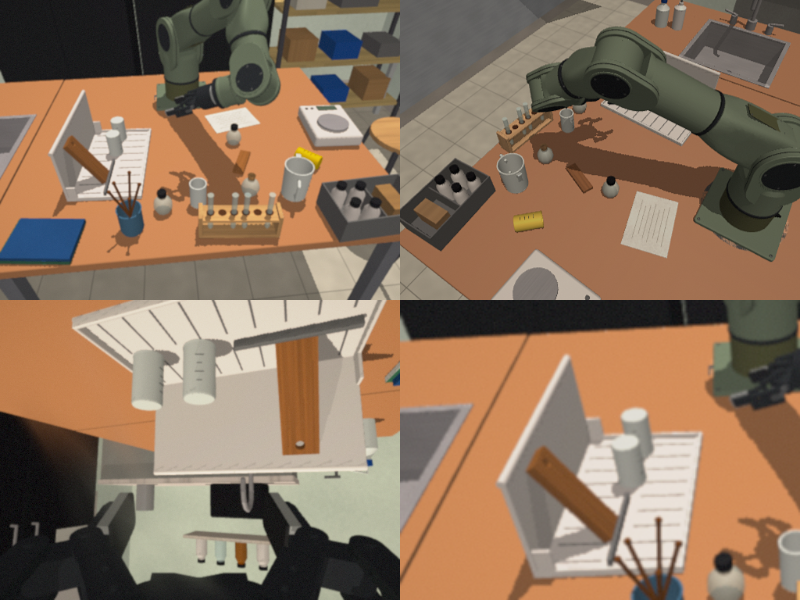

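The final views show both beakers upright on their pegs (wrist view at 148,378 and 199,372) and the board leaning squarely behind the ridge. Everything else stands where it was and the arm is clear, so I hand in.

```bash
python3 -c "
from rig import robot
print(robot.sign_off())"
```

```text
the job is handed in; nothing more can be done
None
```

Both things are up on the drainer, board first and then beaker, and I handed the job in at about 35 s of the 58 s allowed.

- **Board:** I gripped the larger board across its width and set its foot on the tray floor against the ridge. I then leaned it until it met the panel and let go. The last checks read a lean of 29.6° (scene) and 29.9° (wrist), where 29.8° fits the geometry. It was within about 0.2° of square to the panel.
- **Beaker:** I turned the white beaker mouth down over the free peg and lowered it until the tray pushed back with about 6 N, then released it. It stands upright to within about 0.5° and within about 2 mm of the peg's estimated position. Its top is at about 96 mm, the same as the neighbouring beaker, so its rim is on the tray.
- **Everything else:** The neighbouring beaker measured within 2–3 mm of where I had worked it out to stand. The other things looked unmoved in the pictures, but I did not measure them. The highest wrist force I read was about 18 N, while gripping the beaker.

**Checks that failed or disagreed:**
- The first board grasp I tried, with the tool tilted outward, ran into a joint limit. I switched to gripping the other end.
- In the final side view the arm hid the drainer, so the last beaker measurements come from the scene and wrist cameras only. Those two agreed to about 1 mm.

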